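Put the spice jar away in the counter chest with a folding lid stay

TASK

Raise the lid of the blue counter chest by its bar knob until the folding stay on its side locks past straight, without forcing the lid against the stay, then gently stand the red-capped spice jar upright in the free front part of the chest. Then break the stay by pushing its red knuckle down and back, leaving the lid up, take the knob again and lower the lid, without letting it slam, until it is fully shut; leave everything else where it is.

Things in the scene. Friction and masses are not known exactly. Their poses are not given: they have to be found in the camera images.
- chest: Pale blue open-topped chest fixed to the counter, 200 (x) by 240 (y) by 100 high, walls and floor 8 thick. Origin: centre of its underside; its +x points away from the robot to the hinge side, +y to the side without the stay, z up. Its yaw varies by 0.2 rad. The white lid, 208 by 244 by 12 thick, lies on the rim when shut and overhangs 8 in front.
- chest_in (a point): Middle of the chest's inner floor, 8 above the counter. Two black-capped jars stand behind it (toward the hinge); the front part, chest x from -90 to +20, is free for the red-capped jar.
- lid (a joint): Lid angle, rad: 0 shut, grows as it opens; hinge along the chest's y. The stretched stay stops it at 1.18 to 1.36 rad, differing from chest to chest; locked, it rests about 0.03 lower. Lid mass about 0.7 kg. 4 to 8 N at the knob lifts it. The friction hinge holds it where left above about 1.0 rad; lower down it falls if not held.
- lid_hinge (a point): Middle of the hinge line: at the top of the chest's far (+x) wall, chest (100, 0, 100).
- lid_knob (a point): Middle of the steel bar knob on the lid: bar 16 in diameter, 50 long, parallel to the hinge, on one 10 thick post. Its axis is 165 from the hinge line along the lid and 48 above the lid's underside (36 over its upper face). Gripped across its two ends it pivots between the fingers, so the tool can keep pointing down while the lid swings.
- stay (a joint): Elbow angle of the two-link folding stay on the chest's -y side, rad: about 0 with the lid shut, 2.35 with the links in line, 2.70 at its stop past straight (locked). A weak spring draws it straight: at the lid's stop it goes over by itself, fully once the lid is let go or eased back. Links are 80 between pins.
- knuckle (a point): Middle of the red knuckle pin at the stay's elbow: 18 in diameter, 42 long, along the chest's y, standing out from the links (this point 37 out from the chest's side). Locked, it is 45 to 55 above the rim. Pushed down and away from the robot (35 degrees off vertical) with 3 to 6 N the stay breaks; after 25 to 35 mm it stays broken with the lid up; far beyond, the lid falls.
- foot (a point): Pin of the stay's lower link, in a clamped slider on the chest's -y side near the front top edge; the knuckle swings about it at 80 radius. It is set anywhere along 14 mm and slips if the lid is forced past its stop with more than about 20 N at the knob; it must not slip 3 mm.
- jar: Amber glass spice jar with a red cap, 46 in diameter, 80 high, about 0.15 kg. Origin: centre of its underside; z up. It stands on the counter left of the chest, in any of three places.
- jar_green: Same jar with a green cap, on the counter: leave alone.
- jar_yellow: Same jar with a yellow cap, on the counter: leave alone.
- jar_in_a: Green glass jar, black cap, 42 in diameter, 75 high, in the chest, 60 behind its middle, on the stay's side: leave alone.
- jar_in_b: Second such jar in the chest, on the other side: leave alone.
- mug: White mug, 80 in diameter, 95 high: leave alone.
- bowl: Blue bowl, 140 in diameter, 60 high: leave alone.
- tumbler: Glass, 68 in diameter, 120 high: leave alone.

How it is judged:
By the outcome, as a careful person would: the job done as asked, in the order asked, and still so for the second after the job is handed in, with the robot touching nothing.
It also fails if it takes over 72 s, if anything falls off the work surface, if the arm or the gripper's body presses on something with over 40 N, if the wrist force passes 120 N, or if a joint passes its speed limit or range.

ROBOT

A 7-joint arm with a two-finger parallel gripper is mounted at the origin on the work surface. World frame = base frame: x ahead of the robot, y to its left, z up, the work surface at z = 0. Lengths are in m, angles in rad, forces in N, time in s.
With the tool pointing down it reaches from about 0.4 to 0.85 m from the base axis. Payload 4.5 kg.
Tool frame: the origin (TCP) lies at the very end of the fingers, on their centre line; the grasp point (between the pads) lies 19 mm behind it; z points along the fingers, y is the direction in which the jaws open and shut (so a half turn about z gives the same grasp; the last joint's range is limited). The gripper opens to 85 mm and grips with 20 to 120 N. Pads are 22 mm wide; open, the fingers measure 114 mm over their backs; the gripper's body (76 mm by 85 mm) begins 54 mm behind the grasp point. The pads swing forward as they close: fully open they stand 13 mm farther back than shut.
Start: joints at [-1.225, 0.689, -0.195, 1.565, 0.157, 0.902, -0.215], TCP at [0.192, 0.595, 0.231] pointing down, gripper open.
Joint ranges: [-3.01, 3.01], [-0.46, 2.08], [-1.47, 1.51], [0.13, 2.56], [-1, 4.14], [0.04, 2.09], [-2.66, 2.66]. Speed limits (rad/s): [2.57, 2.57, 3.14, 3.14, 3.14, 3.14, 3.14].

INTERFACE

Orientations are given as a unit quaternion [w, x, y, z].
In Python, from bench import bot gives the robot as it stands.
- The arm moves only by the tool drive_tool, never from a script. Its arguments are lists of equal length, an entry for each row: "rot": the turn, a rotation vector about the tool's x, y, z in degrees, a list of three; "linear": the shift along the tool's x, y, z in mm, a list of three; "fingers": the finger opening in mm, from 0 to 85.4. A call has 1 to 20 rows; each row shifts and turns the commanded pose from where the row before left it, along the tool's axes as they then stand; what a row does not reach is not made up. A row lasts 1/12 s, in which the tool goes at most 41.7 mm and 7.16 degrees, less where a joint would pass 70% of its speed; a pose out of reach is approached as far as the arm can. A call with a gripper value outside its range is refused whole. The fingers move at their own pace and stop on an object; the grip force is fixed at half the most. Time passes only in rows, so rows that do not move let the fingers close. It gives the time, the measured TCP pose, the force and the opening at its end, in the units of the state.
- bot.observe(): the state, without advancing time (a new reading comes with each control period).
- bot.snapshot(name): name is "scene" or "top" or "wrist"; returns (picture, depth): 384x512x3 uint8, red, green, blue; 384x512 float32, m along the optical axis (not along the pixel's ray), 0 where there is no reading.
- bot.get_calibration(name): a dict with "K" (3x3 intrinsics, pixels), "rvec" (rotation vector, rad) and "tvec" (3), from world to camera coordinates, as OpenCV has them. Camera axes: x right, y down, z forward; pixel columns grow to the right and rows downward; lengths in m; the calibration is good to about 2 mm. A picture is of the moment at which its call begins: read the wrist's pose just before it. get_calibration takes no time and is no camera call; for the wrist camera it gives the pose at the moment of the call.
- bot.sign_off(): hands the job in, once; it reports no verdict.
Trained networks look in the newest picture that a camera, given by its name, has taken for a name from the list of things; names that differ only in an ending like _2 or _b are one class to them, and where a whole thing is asked for, a point or a joint stands for the part that bears it (a point fixed in the world has none). Each returns a list of dicts, best first, with "p" (0 to 1); they miss things now and then, are a little off and sometimes report something else, mostly with a low value. They report only what shows in the picture. A call takes as long as a camera call.
- bot.search_frame(query, camera): "at" ([column, row] in pixels, amid what is visible of it).
- bot.masks_of(query, camera): "region" (384x512 bool, what is visible of it) and "at" ([column, row] in pixels, amid what is visible of it).
- bot.mark_of(query, camera): "at" ([column, row] in pixels: a listed point, or the origin of a listed thing).
The state is a dict: "time": time; "joint_positions": joint angles; "qd": joint speeds; "joint_efforts": joint torques, N m; "ee_pos": TCP position; "eef_rot": TCP orientation; "contact_force": force on the tool from outside, world axes, zero at the start; "ft_torque": the same for the moment, N m; "finger_gap": finger opening in m.
Only numpy, scipy, OpenCV 4.12 (cv2) and the standard library are available. Lean on these libraries where they do the work, as an engineer would, in place of code of your own. Each camera call takes 0.05 s, during which the arm holds its last target.

## Working session

There is one attempt and no reset: what is moved stays moved. The work goes in short steps, Python scripts to look and compute and a tool call to move; the robot and the scene stay as the last step left them, time stands still between calls to the robot, and variables do not carry over. Pictures are saved under pics/ and viewed, and the job is handed in when it is done.

Besides the shell and the picture viewer there is one more tool, called after "Request:" as name(argument=value, ...) on one line, values as JSON. drive_tool: Moves the arm, as the interface text tells. Its arguments: {"type":"object","properties":{"rot":{"type":"array","items":{"type":"array","items":{"type":"number"}}},"linear":{"type":"array","items":{"type":"array","items":{"type":"number"}}},"fingers":{"type":"array","items":{"type":"number"}}},"required":["rot","linear","fingers"]}

```bash
ls; mkdir -p pics; cat > h.py <<'E'
import numpy as np,cv2,pickle
from scipy.spatial.transform import Rotation as R
from bench import bot
def cal(n):
    c=bot.get_calibration(n);return np.array(c['K']),R.from_rotvec(np.array(c['rvec']).ravel()).as_matrix(),np.array(c['tvec']).ravel()
def snap(n,f):
    c=cal(n);p,d=bot.snapshot(n);cv2.imwrite('pics/'+f+'.png',p[:,:,::-1]);pickle.dump((c,p,d),open('pics/'+f+'.pkl','wb'));return c,p,d
def bp(c,uv,z):  # depth z along axis
    K,Rm,t=c;r=np.linalg.inv(K)@[uv[0],uv[1],1];return Rm.T@(r*z-t)
def plane(c,uv,h):
    K,Rm,t=c;r=Rm.T@np.linalg.inv(K)@[uv[0],uv[1],1];o=-Rm.T@t;return o+r*(h-o[2])/r[2]
def proj(c,P):
    K,Rm,t=c;q=K@(Rm@np.asarray(P)+t);return q[:2]/q[2]
def cloud(c,d):
    K,Rm,t=c;v,u=np.mgrid[:d.shape[0],:d.shape[1]]
    r=np.stack([u,v,np.ones_like(u)],-1)@np.linalg.inv(K).T*d[...,None]
    return (r-t)@Rm
E
python3 - <<'E'
from h import *
for n in['scene','top','wrist']:
    c,p,d=snap(n,n+'0');print(n,c[0].tolist(),(-c[1].T@c[2]).round(3),c[1].round(2).tolist())
    P=cloud(c,d)
    for q in['chest','lid_hinge','lid_knob','jar','jar_green','jar_yellow','knuckle','foot','mug','bowl','tumbler']:
        r=bot.mark_of(q,n)[:2]
        print(q,[(np.round(x['at'],0).tolist(),round(x['p'],2)) for x in r],end=' ')
        print([P[int(min(383,x['at'][1])),int(min(511,x['at'][0]))].round(3).tolist() for x in r])
print(bot.observe())
E
```

```text
pics
scene [[383.91099878087095, 0.0, 250.42635594057325], [0.0, 383.91099878087095, 190.24538242199978], [0.0, 0.0, 1.0]] [ 1.339 -0.024  0.987] [[0.01, 1.0, -0.01], [0.73, -0.01, -0.68], [-0.68, -0.0, -0.73]]
chest [([234.0, 186.0], 0.71), ([234.0, 234.0], 0.56)] [[0.543, -0.078, 0.157], [0.686, -0.076, 0.111]]
lid_hinge [([224.0, 237.0], 0.73), ([404.0, 246.0], 0.17)] [[0.702, -0.104, 0.113], [0.659, 0.439, 0.003]]
lid_knob [([232.0, 188.0], 0.81)] [[0.548, -0.087, 0.149]]
jar [([374.0, 206.0], 0.61)] [[0.52, 0.371, 0.032]]
jar_green [([356.0, 235.0], 0.68)] [[0.637, 0.294, 0.028]]
jar_yellow [([329.0, 198.0], 0.73)] [[0.475, 0.232, 0.023]]
knuckle [([183.0, 220.0], 0.62)] [[0.548, -0.255, -0.002]]
foot [] []
mug [([145.0, 193.0], 0.62)] [[0.453, -0.391, 0.029]]
bowl [([404.0, 242.0], 0.86), ([231.0, 235.0], 0.24)] [[0.643, 0.444, 0.002], [0.692, -0.084, 0.113]]
tumbler [([113.0, 244.0], 0.82), ([329.0, 198.0], 0.49)] [[0.655, -0.453, 0.024], [0.476, 0.232, 0.019]]
top [[357.5270929777395, 0.0, 252.8012194068028], [0.0, 357.5270929777395, 195.24488685102398], [0.0, 0.0, 1.0]] [ 0.
[... 1010 characters left out ...]
 1.8, 'joint_positions': array([-1.22519934,  0.68913762, -0.1946211 ,  1.56529942,  0.1572991 ,
        0.90254907, -0.21512836]), 'qd': array([-0.00197274, -0.00159052, -0.00099229,  0.00144892, -0.00114791,
        0.00022314,  0.00096392]), 'joint_efforts': array([-6.56916272e-04, -5.39537036e+01, -1.26674172e+00, -1.58883119e+01,
        1.01130840e-02,  1.41421293e-03, -8.59744489e-06]), 'ee_pos': array([0.19169923, 0.5948783 , 0.2312939 ]), 'eef_rot': array([-8.87932344e-06,  1.55262987e-01,  9.87873172e-01, -3.17139138e-06]), 'contact_force': array([-0.89482995, -0.71950095,  0.09276269]), 'ft_torque': array([ 0.03346565,  0.0179597 , -0.0169927 ]), 'finger_gap': 0.08563136969522252}
```

View pictures.

View pics/scene0.png

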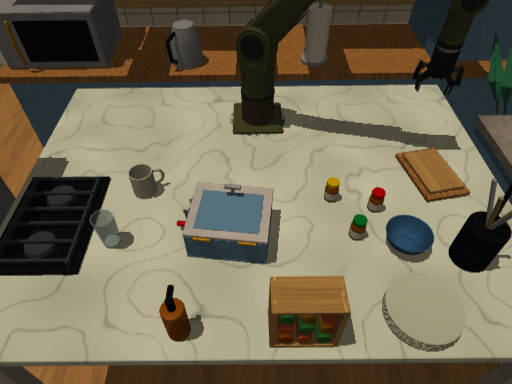

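View pics/top0.png

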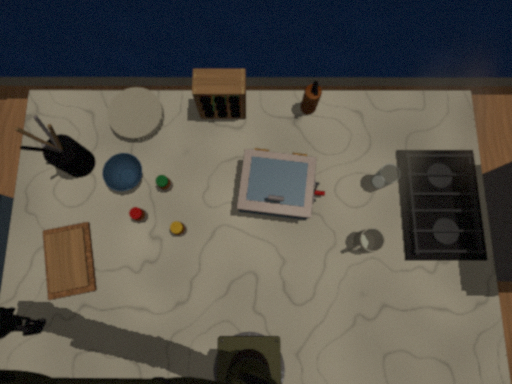

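Scene view: chest around (230,220), knob bar at (232,188), red knuckle at (182,224), red jar at (377,200), green (358,228), yellow (332,190). Top view: chest around (277,183), red jar at (137,214). Now fitting the chest's pose from the depth.

```bash
python3 - <<'E'
from h import *
for f in['top0','scene0']:
    c,p,d=pickle.load(open(f'pics/{f}.pkl','rb'));P=cloud(c,d)
    m=(d>0)&(P[...,2]>.100)&(P[...,2]<.122)&(P[...,0]>.42)&(P[...,0]<.8)&(P[...,1]>-.3)&(P[...,1]<.1)
    m=cv2.morphologyEx(m.astype(np.uint8),cv2.MORPH_OPEN,np.ones((3,3)))>0
    Q=P[m];print(f,len(Q),np.median(Q[:,2]))
    r=cv2.minAreaRect((Q[:,:2]*1000).astype(np.float32));print(r,cv2.boxPoints(r).round(0).tolist())
    k=(d>0)&(P[...,2]>.128)&(P[...,2]<.18)&(P[...,0]>.42)&(P[...,0]<.8)&(P[...,1]>-.3)&(P[...,1]<.1)
    Q=P[k];print('knob',len(Q),Q.mean(0),Q.min(0),Q.max(0))
    r=cv2.minAreaRect((Q[:,:2]*1000).astype(np.float32));print(r)
    # jars
    hsv=cv2.cvtColor(p,cv2.COLOR_RGB2HSV)
    for n,cx in dict(red=(.485,.369),green=(.592,.298),yellow=(.455,.226)).items():
        k=(d>0)&(np.hypot(P[...,0]-cx[0],P[...,1]-cx[1])<.05)&(P[...,2]>.065)&(P[...,2]<.1)
        Q=P[k];(x,y),rr=cv2.minEnclosingCircle((Q[:,:2]*1000).astype(np.float32));print(n,len(Q),x,y,rr,np.median(Q[:,2]))
    k=(hsv[...,0]%175<6)&(hsv[...,1]>180)&(P[...,1]<-.15)&(P[...,1]>-.3)&(d>0);Q=P[k];print('red',len(Q),np.argwhere(k).mean(0),np.median(Q,0))
E
```

```text
top0 4473 0.11265333257918703
((603.6453247070312, -93.2454833984375), (249.64378356933594, 217.4657745361328), 82.89818572998047) [[480.0, -204.0], [696.0, -231.0], [727.0, 17.0], [511.0, 44.0]]
knob 78 [ 0.53792479 -0.08249472  0.15404722] [ 0.52868054 -0.10690886  0.14629024] [ 0.54816819 -0.0593368   0.1589986 ]
((538.6514892578125, -82.70838165283203), (48.34749221801758, 15.698249816894531), 82.09967803955078)
red 135 502.3612365722656 383.55316162109375 21.14617347717285 0.07925519800715279
green 130 613.9505004882812 301.7319030761719 21.406389236450195 0.08006355103734153
yellow 131 455.1471252441406 244.7947235107422 21.091468811035156 0.07936391779417784
red 31 [178.87096774 318.12903226] [ 0.58057307 -0.2398242   0.03514908]
scene0 4577 0.11250969470988355
((604.8781127929688, -99.70437622070312), (261.5392150878906, 220.6259307861328), 83.24948120117188) [[480.0, -217.0], [699.0, -243.0], [730.0, 17.0], [511.0, 43.0]]
knob 95 [ 0.54531556 -0.08367421  0.15067652] [ 0.53499791 -0.10823336  0.12918228] [ 0.55369542 -0.05973607  0.16007663]
((545.0173950195312, -83.51071166992188), (49.483055114746094, 16.08201026916504), 79.90939331054688)
red 134 506.9693603515625 382.0786437988281 21.586076736450195 0.07857292916666503
green 153 617.806884765625 299.3762512207031 21.44513511657715 0.07907945340293837
yellow 121 458.6764831542969 245.2992706298828 22.95777130126953 0.07885034126634413
red 39 [224.84615385 180.46153846] [ 0.58880824 -0.24903474  0.0345025 ]
```

```bash
cat >> h.py <<'E'
YAW=np.radians(-7.1); CX=np.array([np.cos(YAW),np.sin(YAW),0]); CY=np.array([-CX[1],CX[0],0]); ORG=np.array([.6065,-.0915,0])
def ch(x,y,z): return ORG+CX*x/1000+CY*y/1000+[0,0,z/1000]
def toch(P): d=np.asarray(P)-ORG; return np.array([d@CX,d@CY,d[2]])*1000
def goal(yaw_ch_y=True,tilt=0): # tool y along chest y, z down (tilted toward +x by tilt)
    z=CX*np.sin(tilt)-np.array([0,0,1])*np.cos(tilt);y=CY;x=np.cross(y,z);return np.stack([x,y,z],1)
def st():
    o=bot.observe();q=np.array(o['eef_rot']);return o,np.array(o['ee_pos']),R.from_quat(q[[1,2,3,0]]).as_matrix()
def plan(T,M=None):
    o,p,C=st();M=C if M is None else M
    rv=np.degrees(R.from_matrix(C.T@M).as_rotvec()); l=M.T@(np.asarray(T)-p)*1000
    print('t',round(o['time'],2),'ch',toch(p).round(1),'F',np.round(o['contact_force'],1),'gap',round(o['finger_gap']*1000,1))
    print('rot',rv.round(2),'lin(after rot)',l.round(1),'norm',np.linalg.norm(l).round(1))
E
python3 - <<'E'
from h import *
plan(ch(-65,0,235),goal())
E
```

```text
t 1.8 ch [-496.5  629.8  231.3] F [-0.9 -0.7  0.1] gap 85.6
rot [ -0.    -0.   -10.76] lin(after rot) [-431.5 -629.8   -3.7] norm 763.5
```

Request:
drive_tool(rot=[[0,0,-5.4],[0,0,-5.4],[0,0,0],[0,0,0],[0,0,0],[0,0,0],[0,0,0],[0,0,0],[0,0,0],[0,0,0],[0,0,0],[0,0,0]], linear=[[0,0,0],[0,0,0],[-21.6,-31.5,0],[-21.6,-31.5,0],[-21.6,-31.5,0],[-21.6,-31.5,0],[-21.6,-31.5,0],[-21.6,-31.5,0],[-21.6,-31.5,0],[-21.6,-31.5,0],[-21.6,-31.5,0],[-21.6,-31.5,0]], fingers=[85,85,85,85,85,85,85,85,85,85,85,85])

```text
time: 2.8
ee_pos: [0.368, 0.2542, 0.2315]
eef_rot: [0.0, 0.061, 0.998, 0.0]
contact_force: [0.7, -0.0, 0.4]
finger_gap: 0.085
```

Request:
drive_tool(rot=[[0,0,0],[0,0,0],[0,0,0],[0,0,0],[0,0,0],[0,0,0],[0,0,0],[0,0,0],[0,0,0],[0,0,0],[0,0,0],[0,0,0]], linear=[[-21.6,-31.5,0],[-21.6,-31.5,0],[-21.6,-31.5,0],[-21.6,-31.5,0],[-21.6,-31.5,0],[-21.6,-31.5,0],[-21.6,-31.5,0],[-21.6,-31.5,0],[-21.6,-31.5,0],[-18,-27,0],[0,0,0],[0,0,0]], fingers=[85,85,85,85,85,85,85,85,85,85,85,85])

```text
time: 3.8
ee_pos: [0.5404, -0.081, 0.231]
eef_rot: [0.0, 0.064, 0.998, -0.0]
contact_force: [0.5, 1.0, 1.0]
finger_gap: 0.0853
```

```bash
python3 - <<'E'
from h import *
plan(ch(-65,0,235),goal())
c,p,d=snap('wrist','w1');P=cloud(c,d)
k=(d>0)&(P[...,2]>.135)&(P[...,2]<.18)
Q=P[k];print(len(Q),Q.mean(0),Q.min(0),Q.max(0))
for q in['lid_knob','lid_hinge']: print(q,[(x['at'],x['p']) for x in bot.mark_of(q,'wrist')])
print(proj(c,ch(-65,0,148)))
E
```

```text
t 3.8 ch [-66.9   2.3 231. ] F [0.5 1.  1. ] gap 85.3
rot [-0.03  0.02 -0.25] lin(after rot) [-1.9 -2.3 -4. ] norm 5.0
1603 [ 0.53751451 -0.08529866  0.15328343] [ 0.52898856 -0.11042199  0.13500298] [ 0.54898443 -0.06026922  0.15702959]
lid_knob [([253.1, 205.4], 0.6)]
lid_hinge [([255.0, 346.9], 0.76)]
[255.60094086 207.39508213]
```

View pics/w1.png

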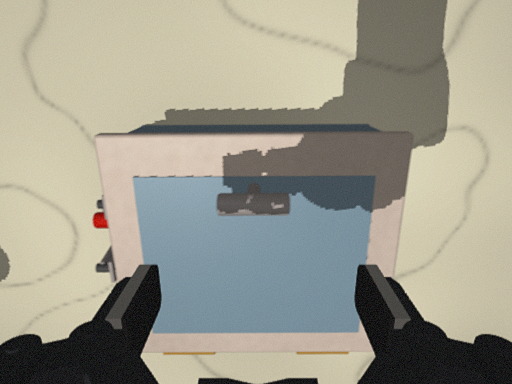

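Wrist view: the bar is at (253,205), fingers on either side of it at (145,300) and (370,300); the prediction was (256,207), so I shift 4 mm in −y and go down.

```bash
sed -i 's/ORG=np.array(\[.6065,-.0915,0\])/ORG=np.array([.6048,-.0933,0])/' h.py
```

Request:
drive_tool(rot=[[0,0,-0.3],[0,0,0],[0,0,0],[0,0,0],[0,0,0],[0,0,0],[0,0,0],[0,0,0]], linear=[[0,-4.3,20],[0,0,25],[0,0,25],[0,0,20],[0,0,15],[0,0,0],[0,0,0],[0,0,0]], fingers=[85,85,85,85,85,85,75,65])

```text
time: 4.62
ee_pos: [0.54, -0.0817, 0.1273]
eef_rot: [0.001, 0.058, 0.998, 0.0]
contact_force: [1.1, -0.2, -0.4]
finger_gap: 0.0656
```

Request:
drive_tool(rot=[[0,0,0],[0,0,0],[0,0,0],[0,0,0],[0,0,0],[0,0,0]], linear=[[0,0,0],[0,0,0],[0,0,0],[0,0,0],[0,0,0],[0,0,0]], fingers=[55,48,40,40,40,40])

```text
time: 5.12
ee_pos: [0.54, -0.0849, 0.1282]
eef_rot: [0.001, 0.06, 0.998, -0.001]
contact_force: [-1.2, -4.2, 6.9]
finger_gap: 0.0491
```

```bash
python3 - <<'E'
from h import *
plan(ch(-65,0,126),goal())
E
```

```text
t 5.12 ch [-65.4   0.4 128.2] F [-1.2 -4.2  6.9] gap 49.1
rot [-0.15  0.15  0.27] lin(after rot) [-0.4 -0.4  2.2] norm 2.2
```

```bash
cat > arc.py <<'E'
import numpy as np,sys
a,b,n=map(float,sys.argv[1:4]);n=int(n)
th=np.linspace(a,b,n+1);x=-165*np.cos(th)+48*np.sin(th);z=165*np.sin(th)+48*np.cos(th)
print([[round(-u,1),0,round(-v,1)] for u,v in zip(np.diff(x),np.diff(z))])
E
python3 arc.py 0 .5 10;python3 arc.py .5 1.1 12
```

```text
[[np.float64(-2.6), 0, np.float64(-8.2)], [np.float64(-3.0), 0, np.float64(-8.0)], [np.float64(-3.4), 0, np.float64(-7.9)], [np.float64(-3.8), 0, np.float64(-7.7)], [np.float64(-4.2), 0, np.float64(-7.5)], [np.float64(-4.5), 0, np.float64(-7.3)], [np.float64(-4.9), 0, np.float64(-7.1)], [np.float64(-5.3), 0, np.float64(-6.8)], [np.float64(-5.6), 0, np.float64(-6.5)], [np.float64(-5.9), 0, np.float64(-6.2)]]
[[np.float64(-6.2), 0, np.float64(-5.9)], [np.float64(-6.5), 0, np.float64(-5.6)], [np.float64(-6.8), 0, np.float64(-5.3)], [np.float64(-7.0), 0, np.float64(-4.9)], [np.float64(-7.3), 0, np.float64(-4.6)], [np.float64(-7.5), 0, np.float64(-4.2)], [np.float64(-7.7), 0, np.float64(-3.8)], [np.float64(-7.9), 0, np.float64(-3.4)], [np.float64(-8.0), 0, np.float64(-3.0)], [np.float64(-8.2), 0, np.float64(-2.6)], [np.float64(-8.3), 0, np.float64(-2.2)], [np.float64(-8.4), 0, np.float64(-1.8)]]
```

Request:
drive_tool(rot=[[0,0,0],[0,0,0],[0,0,0],[0,0,0],[0,0,0],[0,0,0],[0,0,0],[0,0,0],[0,0,0],[0,0,0]], linear=[[-2.6,0,-8.2],[-3.0,0,-8.0],[-3.4,0,-7.9],[-3.8,0,-7.7],[-4.2,0,-7.5],[-4.5,0,-7.3],[-4.9,0,-7.1],[-5.3,0,-6.8],[-5.6,0,-6.5],[-5.9,0,-6.2]], fingers=[40,40,40,40,40,40,40,40,40,40])

```text
time: 5.95
ee_pos: [0.5801, -0.0898, 0.1989]
eef_rot: [-0.003, 0.06, 0.998, -0.001]
contact_force: [-1.5, -5.2, -10.6]
finger_gap: 0.0486
```

```bash
python3 - <<'E'
from h import *
plan(ch(-65-(-165)+(-165*np.cos(.5)+48*np.sin(.5)),0,128+-48+(165*np.sin(.5)+48*np.cos(.5))),goal())
E
```

```text
t 5.95 ch [-25.    0.4 198.9] F [ -1.5  -5.2 -10.6] gap 48.6
rot [-0.15 -0.32  0.27] lin(after rot) [-3.2 -0.4 -2.3] norm 4.0
```

Following well. Continue to about 1.06 rad.

Request:
drive_tool(rot=[[0,0,0],[0,0,0],[0,0,0],[0,0,0],[0,0,0],[0,0,0],[0,0,0],[0,0,0],[0,0,0],[0,0,0],[0,0,0],[0,0,0]], linear=[[-6.2,0,-5.9],[-6.5,0,-5.6],[-6.8,0,-5.3],[-7.0,0,-4.9],[-7.3,0,-4.6],[-7.5,0,-4.2],[-7.7,0,-3.8],[-7.9,0,-3.4],[-8.0,0,-3.0],[-8.2,0,-2.6],[-6,0,-1.6],[0,0,0]], fingers=[40,40,40,40,40,40,40,40,40,40,40,40])

```text
time: 6.95
ee_pos: [0.6598, -0.0996, 0.2453]
eef_rot: [-0.002, 0.059, 0.998, -0.002]
contact_force: [-3.9, -6.0, -0.3]
finger_gap: 0.0487
```

```bash
cat > lid.py <<'E'
from h import *
from scipy.optimize import least_squares
o,p,C=st()
q=toch(p); r=q-[100,0,100]
# unknown grasp offset: fit theta from x,z of the bar = TCP + g*up
g=float(__import__('sys').argv[1]) if len(__import__('sys').argv)>1 else 20
b=np.array([r[0],r[2]+g]); th=np.arctan2(b[1],-b[0])-np.arctan2(48,165)
# bar angle from -x axis = theta+atan(48/165)
print('ch',q.round(1),'th',round(th,3),'rad',np.hypot(*b).round(1),'(171.8)','F',o['contact_force'].round(1),'t',o['time'])
Fx=o['contact_force']@CX;tn=np.array([np.sin(th+.283),np.cos(th+.283)]);print('Ftan',(Fx*tn[0]+o['contact_force'][2]*tn[1]).round(1))
E
python3 lid.py
```

```text
ch [ 55.3   0.5 245.3] th 1.024 rad 171.3 (171.8) F [-3.9 -6.  -0.3] t 6.95
Ftan -3.1
```

Request:
drive_tool(rot=[[0,0,0],[0,0,0],[0,0,0],[0,0,0],[0,0,0],[0,0,0],[0,0,0]], linear=[[-2.8,0,-0.7],[-2.8,0,-0.65],[-2.8,0,-0.6],[-2.8,0,-0.55],[-2.8,0,-0.5],[-2.8,0,-0.4],[0,0,0]], fingers=[40,40,40,40,40,40,40])

```text
time: 7.53
ee_pos: [0.6758, -0.1016, 0.2489]
eef_rot: [-0.002, 0.059, 0.998, -0.002]
contact_force: [-5.6, -6.5, 0.8]
finger_gap: 0.0483
```

```bash
python3 lid.py
```

```text
ch [ 71.5   0.5 248.9] th 1.12 rad 171.2 (171.8) F [-5.6 -6.5  0.8] t 7.5333
Ftan -4.6
```

Request:
drive_tool(rot=[[0,0,0],[0,0,0],[0,0,0],[0,0,0]], linear=[[-2,0,-0.3],[-2,0,-0.2],[-2,0,-0.2],[0,0,0]], fingers=[40,40,40,40])

```text
time: 7.87
ee_pos: [0.6818, -0.1024, 0.2498]
eef_rot: [-0.002, 0.06, 0.998, -0.002]
contact_force: [-5.1, -4.7, 0.6]
finger_gap: 0.0487
```

```bash
python3 lid.py; python3 -c "
from h import *
c,p,d=snap('scene','s2');print(bot.mark_of('knuckle','scene')[:2])
x=p[150:270,140:290];cv2.imwrite('pics/s2c.png',cv2.resize(x[:,:,::-1],None,fx=5,fy=5,interpolation=3))"
```

```text
ch [ 77.5   0.5 249.8] th 1.156 rad 171.3 (171.8) F [-5.1 -4.7  0.6] t 7.8667
Ftan -4.4
[{'at': [174.2, 216.2], 'p': 0.39}]
```

View pics/s2c.png

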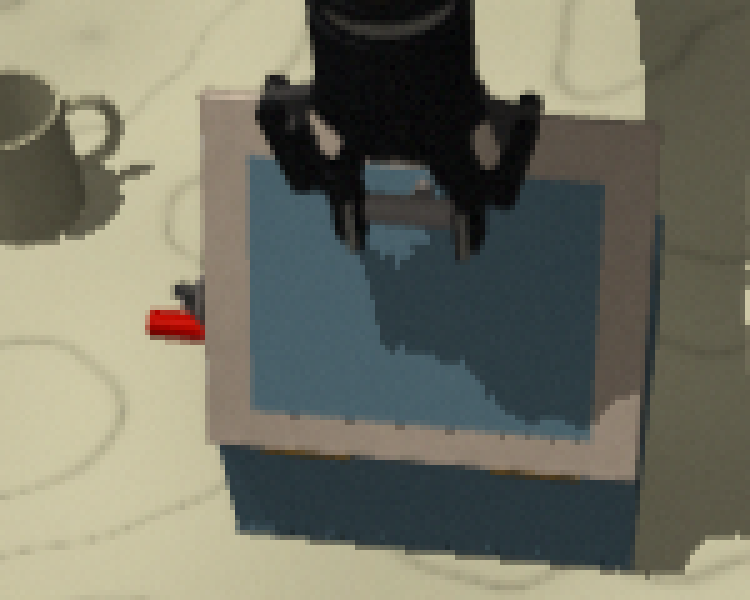

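The lid is partly up, red knuckle at scene (174,215), bar held between the fingers. Continue in small steps, watching force.

Request:
drive_tool(rot=[[0,0,0],[0,0,0],[0,0,0]], linear=[[-1.5,0,-0.2],[-1.5,0,-0.2],[0,0,0]], fingers=[40,40,40])

```text
time: 8.22
ee_pos: [0.6847, -0.1027, 0.2501]
eef_rot: [-0.002, 0.059, 0.998, -0.002]
contact_force: [-4.9, -6.0, 0.9]
finger_gap: 0.0486
```

```bash
cat > kn.py <<'E'
from h import *
import sys
cam=sys.argv[2] if len(sys.argv)>2 else 'scene'
c,p,d=snap(cam,sys.argv[1]);hsv=cv2.cvtColor(p,cv2.COLOR_RGB2HSV)
e=proj(c,ch(-40,-157,140))
k=((hsv[...,0]<6)|(hsv[...,0]>174))&(hsv[...,1]>170)&(hsv[...,2]>60)
n,l,s,cc=cv2.connectedComponentsWithStats(k.astype(np.uint8))
for i in range(1,n):
    if s[i,4]>5 and np.hypot(*(cc[i]-e))<60:
        K,Rm,t=c;o=-Rm.T@t;r=Rm.T@np.linalg.inv(K)@[cc[i][0],cc[i][1],1]
        oc=toch(o);rc=toch(r+ORG);P=oc+rc*(-157-oc[1])/rc[1]
        Q=cloud(c,d)[l==i]
        print('red',cc[i].round(1),s[i,4],'chest@y-157',P.round(1),'depth med',toch(np.median(Q,0)).round(1), 'ext',toch(Q.min(0)).round(0),toch(Q.max(0)).round(0))
E
python3 lid.py; python3 kn.py s3
```

```text
ch [ 80.4   0.5 250.1] th 1.173 rad 171.3 (171.8) F [-4.9 -6.   0.9] t 8.2167
Ftan -4.0
red [174.6 214.2] 50 chest@y-157 [  32.2 -157.   112.9] depth med [  37.4 -155.3  118.6] ext [  30. -170.  110.] [  64. -131.  165.]
```

Request:
drive_tool(rot=[[0,0,0],[0,0,0],[0,0,0]], linear=[[-1.5,0,-0.15],[-1.5,0,-0.15],[0,0,0]], fingers=[40,40,40])

```text
time: 8.52
ee_pos: [0.6878, -0.1031, 0.2505]
eef_rot: [-0.002, 0.06, 0.998, -0.002]
contact_force: [-5.3, -4.6, 0.6]
finger_gap: 0.0485
```

```bash
python3 lid.py; python3 kn.py s4
```

```text
ch [ 83.5   0.5 250.5] th 1.191 rad 171.3 (171.8) F [-5.3 -4.6  0.6] t 8.5167
Ftan -4.6
red [174.6 213.9] 49 chest@y-157 [  31.5 -157.   113.8] depth med [  38.  -153.8  120.6] ext [  28. -170.  112.] [  74. -130.  181.]
```

Request:
drive_tool(rot=[[0,0,0],[0,0,0],[0,0,0],[0,0,0]], linear=[[-1.5,0,-0.1],[-1.5,0,-0.1],[-1.5,0,-0.1],[0,0,0]], fingers=[40,40,40,40])

```text
time: 8.9
ee_pos: [0.6924, -0.1038, 0.2509]
eef_rot: [-0.001, 0.06, 0.998, -0.002]
contact_force: [-4.6, -6.0, 0.7]
finger_gap: 0.048
```

```bash
python3 lid.py; python3 kn.py s5
```

```text
ch [ 88.3   0.5 250.9] th 1.219 rad 171.3 (171.8) F [-4.6 -6.   0.7] t 8.9
Ftan -3.7
red [173.6 213.1] 41 chest@y-157 [  36.9 -157.   123.6] depth med [  37.1 -156.4  122.9] ext [  29. -172.  114.] [720. 159. 987.]
```

Request:
drive_tool(rot=[[0,0,0],[0,0,0],[0,0,0]], linear=[[-1.5,0,-0.05],[-1.5,0,-0.05],[0,0,0]], fingers=[40,40,40])

```text
time: 9.2
ee_pos: [0.6954, -0.1041, 0.2511]
eef_rot: [-0.001, 0.06, 0.998, -0.002]
contact_force: [-5.7, -5.7, 1.7]
finger_gap: 0.0477
```

```bash
python3 lid.py; python3 kn.py s6
```

```text
ch [ 91.3   0.5 251.1] th 1.237 rad 171.3 (171.8) F [-5.7 -5.7  1.7] t 9.2
Ftan -4.9
red [173.5 212.8] 42 chest@y-157 [  37.1 -157.   125.3] depth med [  37.4 -158.9  123.8] ext [  28. -173.  117.] [  84. -121.  181.]
```

Request:
drive_tool(rot=[[0,0,0],[0,0,0],[0,0,0]], linear=[[-1.5,0,-0.05],[-1.5,0,0],[0,0,0]], fingers=[40,40,40])

```text
time: 9.5
ee_pos: [0.6986, -0.1045, 0.2513]
eef_rot: [-0.001, 0.06, 0.998, -0.002]
contact_force: [-4.9, -5.7, 2.4]
finger_gap: 0.0485
```

```bash
python3 lid.py; python3 kn.py s7
```

```text
ch [ 94.5   0.5 251.3] th 1.255 rad 171.4 (171.8) F [-4.9 -5.7  2.4] t 9.5
Ftan -4.1
red [172.7 212.4] 34 chest@y-157 [  41.8 -157.   133. ] depth med [  36.4 -160.5  125.5] ext [  29. -172.  119.] [  80. -130.  185.]
```

Request:
drive_tool(rot=[[0,0,0],[0,0,0],[0,0,0]], linear=[[-1.5,0,0],[-1.5,0,0],[0,0,0]], fingers=[40,40,40])

```text
time: 9.8
ee_pos: [0.7017, -0.1049, 0.2513]
eef_rot: [-0.001, 0.06, 0.998, -0.002]
contact_force: [-3.6, -6.0, 1.7]
finger_gap: 0.0484
```

```bash
python3 lid.py; python3 kn.py s8
```

```text
ch [ 97.6   0.5 251.3] th 1.274 rad 171.3 (171.8) F [-3.6 -6.   1.7] t 9.8
Ftan -2.8
red [172.3 211.6] 31 chest@y-157 [  43.2 -157.   138.2] depth med [  35.  -162.   126.9] ext [  26. -172.  121.] [  80. -135.  187.]
```

Request:
drive_tool(rot=[[0,0,0],[0,0,0],[0,0,0]], linear=[[-1.5,0,0],[-1,0,0],[0,0,0]], fingers=[40,40,40])

```text
time: 10.1
ee_pos: [0.7042, -0.1051, 0.2514]
eef_rot: [-0.001, 0.06, 0.998, -0.002]
contact_force: [-4.9, -5.5, 2.3]
finger_gap: 0.0486
```

```bash
python3 lid.py; python3 kn.py s9
```

```text
ch [100.1   0.5 251.4] th 1.288 rad 171.4 (171.8) F [-4.9 -5.5  2.3] t 10.1
Ftan -4.2
red [171.9 211.1] 28 chest@y-157 [  44.7 -157.   141.9] depth med [  35.7 -161.2  130.6] ext [  22. -172.  122.] [  80. -137.  189.]
```

Request:
drive_tool(rot=[[0,0,0],[0,0,0],[0,0,0]], linear=[[-1,0,0.1],[-1,0,0],[0,0,0]], fingers=[40,40,40])

```text
time: 10.4
ee_pos: [0.7062, -0.1054, 0.2514]
eef_rot: [-0.001, 0.06, 0.998, -0.002]
contact_force: [-4.2, -5.3, 1.8]
finger_gap: 0.0482
```

```bash
python3 lid.py; python3 kn.py s10
```

```text
ch [102.1   0.5 251.4] th 1.3 rad 171.4 (171.8) F [-4.2 -5.3  1.8] t 10.4
Ftan -3.5
red [171.2 210. ] 24 chest@y-157 [  47.8 -157.   150.5] depth med [  33.2 -164.4  132.1] ext [  25. -172.  124.] [  36. -155.  135.]
```

Request:
drive_tool(rot=[[0,0,0],[0,0,0],[0,0,0]], linear=[[-1,0,0.1],[-1,0,0.1],[0,0,0]], fingers=[40,40,40])

```text
time: 10.7
ee_pos: [0.7085, -0.1057, 0.2514]
eef_rot: [-0.0, 0.06, 0.998, -0.002]
contact_force: [-4.4, -5.6, 2.8]
finger_gap: 0.0486
```

```bash
python3 lid.py; python3 kn.py s11
```

```text
ch [104.5   0.5 251.4] th 1.314 rad 171.5 (171.8) F [-4.4 -5.6  2.8] t 10.7
Ftan -3.7
red [171.8 209.2] 28 chest@y-157 [  42.6 -157.   147.8] depth med [  32.  -163.4  133.3] ext [  22. -172.  128.] [720. 159. 987.]
```

Request:
drive_tool(rot=[[0,0,0],[0,0,0],[0,0,0]], linear=[[-1,0,0.1],[-0.8,0,0.1],[0,0,0]], fingers=[40,40,40])

```text
time: 11.0
ee_pos: [0.7104, -0.1059, 0.2513]
eef_rot: [-0.0, 0.06, 0.998, -0.002]
contact_force: [-4.1, -4.9, 2.8]
finger_gap: 0.0484
```

```bash
python3 lid.py; python3 kn.py s12
```

```text
ch [106.4   0.5 251.3] th 1.325 rad 171.4 (171.8) F [-4.1 -4.9  2.8] t 11.0
Ftan -3.6
red [172.2 208.5] 29 chest@y-157 [  38.4 -157.   146.3] depth med [  30.1 -162.   136. ] ext [  25. -172.  129.] [720. 159. 987.]
```

Request:
drive_tool(rot=[[0,0,0],[0,0,0],[0,0,0]], linear=[[-0.8,0,0.1],[-0.8,0,0.1],[0,0,0]], fingers=[40,40,40])

```text
time: 11.3
ee_pos: [0.7122, -0.1062, 0.2513]
eef_rot: [0.0, 0.06, 0.998, -0.002]
contact_force: [-3.7, -5.9, 3.7]
finger_gap: 0.0485
```

```bash
python3 lid.py; python3 kn.py s13
```

```text
ch [108.1   0.5 251.3] th 1.335 rad 171.5 (171.8) F [-3.7 -5.9  3.7] t 11.3
Ftan -3.1
red [172.5 207.8] 35 chest@y-157 [  35.5 -157.   146.1] depth med [  27.8 -161.6  137.4] ext [  23. -173.  132.] [  32. -144.  142.]
```

Request:
drive_tool(rot=[[0,0,0],[0,0,0],[0,0,0]], linear=[[-0.8,0,0.1],[-0.8,0,0.1],[0,0,0]], fingers=[40,40,40])

```text
time: 11.6
ee_pos: [0.714, -0.1063, 0.2512]
eef_rot: [0.0, 0.06, 0.998, -0.002]
contact_force: [-2.5, -6.1, 3.5]
finger_gap: 0.0482
```

```bash
python3 lid.py; python3 kn.py s14
```

```text
ch [110.    0.6 251.2] th 1.346 rad 171.5 (171.8) F [-2.5 -6.1  3.5] t 11.6
Ftan -1.9
red [172.6 207.2] 38 chest@y-157 [  34.1 -157.   147.1] depth med [  29.1 -161.3  139.5] ext [  18. -172.  134.] [  33. -146.  143.]
```

Request:
drive_tool(rot=[[0,0,0],[0,0,0],[0,0,0]], linear=[[-0.8,0,0.1],[-0.8,0,0.1],[0,0,0]], fingers=[40,40,40])

```text
time: 11.9
ee_pos: [0.7161, -0.1066, 0.2511]
eef_rot: [0.001, 0.06, 0.998, -0.002]
contact_force: [-2.5, -5.4, 3.0]
finger_gap: 0.0487
```

```bash
python3 lid.py; python3 kn.py s15
```

```text
ch [112.1   0.5 251.1] th 1.358 rad 171.5 (171.8) F [-2.5 -5.4  3. ] t 11.9
Ftan -2.0
red [173.  206.1] 44 chest@y-157 [  29.6 -157.   146.8] depth med [  27.1 -158.5  143.5] ext [  19. -172.  134.] [  31. -146.  149.]
```

Request:
drive_tool(rot=[[0,0,0],[0,0,0],[0,0,0]], linear=[[-0.6,0,0.1],[-0.6,0,0.1],[0,0,0]], fingers=[40,40,40])

```text
time: 12.2
ee_pos: [0.7164, -0.1067, 0.251]
eef_rot: [-0.0, 0.06, 0.998, -0.002]
contact_force: [-4.9, -5.9, 5.9]
finger_gap: 0.0483
```

```bash
python3 lid.py; python3 kn.py s16
```

```text
ch [112.4   0.5 251. ] th 1.36 rad 171.5 (171.8) F [-4.9 -5.9  5.9] t 12.2
Ftan -4.6
red [173.2 202. ] 43 chest@y-157 [  21.8 -157.   155.8] depth med [  20.3 -158.5  153.3] ext [  11. -172.  147.] [720. 159. 987.]
```

Request:
drive_tool(rot=[[0,0,0],[0,0,0],[0,0,0]], linear=[[-0.6,0,0.1],[-0.6,0,0.1],[0,0,0]], fingers=[40,40,40])

```text
time: 12.5
ee_pos: [0.7164, -0.1066, 0.251]
eef_rot: [-0.001, 0.06, 0.998, -0.002]
contact_force: [-8.3, -4.9, 7.4]
finger_gap: 0.0482
```

```bash
python3 lid.py; python3 kn.py s17
```

```text
ch [112.4   0.6 251. ] th 1.36 rad 171.4 (171.8) F [-8.3 -4.9  7.4] t 12.5
Ftan -8.1
red [173.2 202. ] 43 chest@y-157 [  21.8 -157.   155.8] depth med [  20.7 -158.5  153.5] ext [  14. -171.  146.] [720. 159. 987.]
```

At the stop: TCP halted at 8 N and the knuckle jumped up (202 row). Ease back.

Request:
drive_tool(rot=[[0,0,0],[0,0,0],[0,0,0],[0,0,0],[0,0,0]], linear=[[1,0,-0.1],[1,0,-0.1],[1,0,-0.1],[1,0,-0.1],[0,0,0]], fingers=[40,40,40,40,40])

```text
time: 12.97
ee_pos: [0.7138, -0.1063, 0.2511]
eef_rot: [0.0, 0.06, 0.998, -0.002]
contact_force: [-4.0, -5.7, 3.9]
finger_gap: 0.0486
```

```bash
python3 lid.py; python3 kn.py s18
```

```text
ch [109.7   0.5 251.1] th 1.345 rad 171.4 (171.8) F [-4.  -5.7  3.9] t 12.9667
Ftan -3.5
red [173.2 200. ] 43 chest@y-157 [  18.7 -157.   161. ] depth med [  15.4 -158.1  157.3] ext [   9. -172.  150.] [720. 159. 987.]
```

Request:
drive_tool(rot=[[0,0,0],[0,0,0],[0,0,0]], linear=[[1,0,-0.1],[1,0,0],[0,0,0]], fingers=[40,40,40])

```text
time: 13.27
ee_pos: [0.7122, -0.1061, 0.2512]
eef_rot: [0.001, 0.06, 0.998, -0.002]
contact_force: [-3.0, -5.2, 2.2]
finger_gap: 0.0483
```

```bash
python3 lid.py; python3 kn.py s19
```

```text
ch [108.1   0.5 251.2] th 1.335 rad 171.4 (171.8) F [-3.  -5.2  2.2] t 13.2667
Ftan -2.5
red [173.4 199.2] 44 chest@y-157 [  15.7 -157.   161.3] depth med [  13.8 -158.   158.8] ext [   6. -172.  150.] [  19. -146.  163.]
```

Knuckle is past straight (row 199, z≈158 at its surface). Release and rise.

Request:
drive_tool(rot=[[0,0,0],[0,0,0],[0,0,0],[0,0,0],[0,0,0],[0,0,0],[0,0,0],[0,0,0],[0,0,0]], linear=[[0,0,0],[0,0,0],[0,0,0],[0,0,0],[0,0,-10],[0,0,-30],[0,0,-30],[0,0,-30],[0,0,0]], fingers=[60,75,85,85,85,85,85,85,85])

```text
time: 14.07
ee_pos: [0.7157, -0.1026, 0.3573]
eef_rot: [0.007, 0.059, 0.998, 0.001]
contact_force: [1.1, -0.3, 1.2]
finger_gap: 0.0847
```

```bash
python3 lid.py; python3 kn.py s20;python3 -c "
from h import *
p=cv2.imread('pics/s20.png')
x=p[120:270,130:290];cv2.imwrite('pics/s20c.png',cv2.resize(x,None,fx=4,fy=4,interpolation=3))
plan([.5035,.383,.25])"
```

```text
ch [111.2   4.5 357.3] th 1.328 rad 277.5 (171.8) F [ 1.1 -0.3  1.2] t 14.0667
Ftan 1.1
red [173.4 199.2] 44 chest@y-157 [  15.7 -157.   161.3] depth med [  13.8 -158.   158.5] ext [   6. -173.  152.] [720. 159. 987.]
t 14.12 ch [110.1   4.3 354. ] F [ 0.2  0.6 -0.2] gap 85.2
rot [0. 0. 0.] lin(after rot) [267.8 457.3 102.2] norm 539.7
```

View pics/s20c.png

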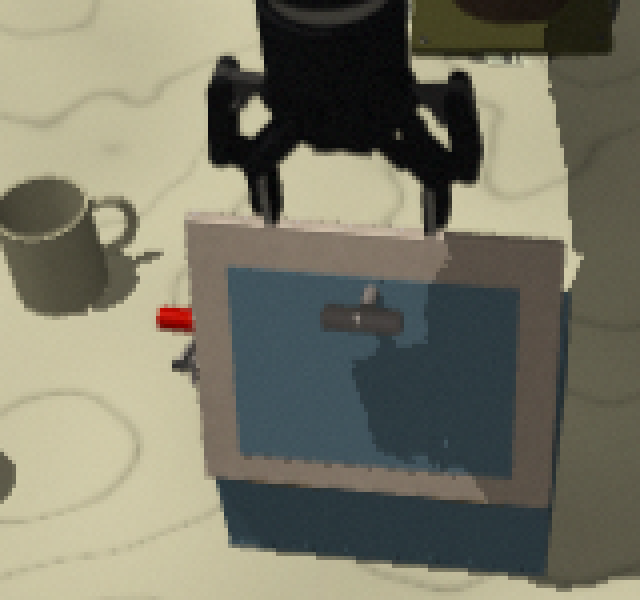

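Scene crop shows the lid standing open alone, gripper clear above it, knuckle up at left. Now to the red jar.

Request:
drive_tool(rot=[[0,0,0],[0,0,0],[0,0,0],[0,0,0],[0,0,0],[0,0,0],[0,0,0],[0,0,0],[0,0,0],[0,0,0],[0,0,0],[0,0,0],[0,0,0],[0,0,0],[0,0,0],[0,0,0],[0,0,0]], linear=[[19,35,0],[19,35,0],[19,35,0],[19,35,0],[19,32,15],[19,32,15],[19,32,15],[19,32,15],[19,32,15],[19,32,15],[19,32,15],[19,32,15],[19,32,15],[19,29,15],[0,0,0],[0,0,0],[0,0,0]], fingers=[85,85,85,85,85,85,85,85,85,85,85,85,85,85,85,85,85])

```text
time: 15.53
ee_pos: [0.5021, 0.3812, 0.1983]
eef_rot: [-0.0, 0.059, 0.998, -0.001]
contact_force: [-0.1, -1.0, 0.3]
finger_gap: 0.0851
```

```bash
python3 -c "
from h import *
c,p,d=snap('wrist','w2');P=cloud(c,d)
for q in ['jar']: print([(x['at'],x['p']) for x in bot.search_frame(q,'wrist')])
k=(d>0)&(P[...,2]>.065)&(P[...,2]<.1)
n,l,s,cc=cv2.connectedComponentsWithStats(k.astype(np.uint8))
for i in range(1,n):
  if s[i,4]>200:
    Q=P[l==i];(x,y),r=cv2.minEnclosingCircle((Q[:,:2]*1000).astype(np.float32));print(cc[i],s[i,4],x,y,r,np.median(Q[:,2]),p[l==i].mean(0))
plan([.5035,.383,.205],goal())"
```

```text
[([257.8, 177.3], 0.95)]
[ 74.75256556 148.5613835 ] 2631 454.9132385253906 242.3870849609375 21.214757919311523 0.07945547175311504 [191.11896617 154.11820601  11.80615735]
[258.60378229 186.67804428] 2168 502.3465881347656 380.8895568847656 20.744421005249023 0.07938059919011149 [143.60562731  28.0701107   21.97647601]
[184.62971561 310.62971561] 1723 614.1873779296875 298.6863098144531 21.2554931640625 0.07932312631462828 [ 31.76262333 107.04526988  50.88160186]
[495.17583603 324.37971953] 927 667.4261474609375 584.0311889648438 27.859210968017578 0.07426228193897505 [17.99460626 17.60194175 17.99352751]
t 15.63 ch [-159.2  457.2  198.9] F [ 0.6 -0.3 -0.3] gap 84.8
rot [-0.04  0.07  0.18] lin(after rot) [ 0.2  2.9 -6.1] norm 6.7
```

View pics/w2.png

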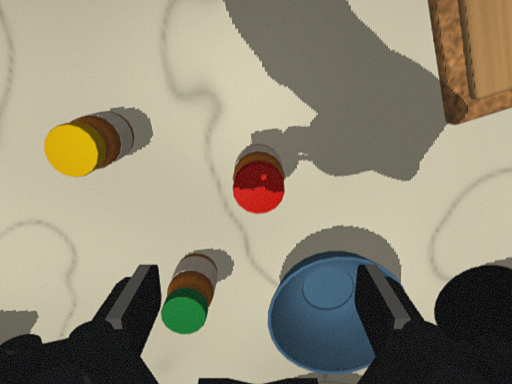

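Red cap at (258,187) is centred between the fingers; yellow (75,148) and green (185,310) clear. Descend.

Request:
drive_tool(rot=[[0,0,0],[0,0,0],[0,0,0],[0,0,0],[0,0,0],[0,0,0],[0,0,0],[0,0,0],[0,0,0],[0,0,0],[0,0,0],[0,0,0],[0,0,0],[0,0,0]], linear=[[0,0.7,35],[0,0,35],[0,0,35],[0,0,30],[0,0,20],[0,0,11],[0,0,0],[0,0,0],[0,0,0],[0,0,0],[0,0,0],[0,0,0],[0,0,0],[0,0,0]], fingers=[85,85,85,85,85,85,85,70,58,50,40,40,40,40])

```text
time: 16.8
ee_pos: [0.5032, 0.3831, 0.0349]
eef_rot: [0.001, 0.059, 0.998, 0.001]
contact_force: [-0.2, -1.9, 6.3]
finger_gap: 0.0434
```

```bash
python3 -c "
from h import *
plan(ch(-38,0,57),goal())"
```

```text
t 16.8 ch [-159.7  460.2   34.9] F [-0.2 -1.9  6.3] gap 43.4
rot [0.11 0.14 0.32] lin(after rot) [-121.7 -460.2  -22.1] norm 476.5
```

Request:
drive_tool(rot=[[0,0,0],[0,0,0],[0,0,0],[0,0,0],[0,0,0],[0,0,0],[0,0,0],[0,0,0],[0,0,0],[0,0,0],[0,0,0],[0,0,0],[0,0,0],[0,0,0],[0,0,0],[0,0,0],[0,0,0],[0,0,0],[0,0,0],[0,0,0]], linear=[[0,0,-15],[0,0,-30],[0,0,-35],[0,0,-35],[0,0,-35],[-8.5,-33,0],[-8.5,-33,0],[-8.5,-33,0],[-8.5,-33,0],[-8.5,-33,0],[-8.5,-33,0],[-8.5,-33,0],[-8.5,-33,0],[-8.5,-33,0],[-8.5,-33,0],[-8.5,-33,0],[-8.5,-33,0],[-8.5,-33,0],[-8,-30,0],[0,0,0]], fingers=[40,40,40,40,40,40,40,40,40,40,40,40,40,40,40,40,40,40,40,40])

```text
time: 18.47
ee_pos: [0.5657, -0.0976, 0.183]
eef_rot: [0.001, 0.065, 0.998, -0.004]
contact_force: [-0.3, -1.1, -1.8]
finger_gap: 0.043
```

```bash
python3 -c "
from h import *
c,p,d=snap('wrist','w3');snap('top','t3');P=cloud(c,d)
plan(ch(-38,0,45),goal())"
```

```text
t 18.57 ch [-39.4  -1.  183.1] F [-0.3  0.7 -1.5] gap 43.4
rot [-0.04  0.05  0.1 ] lin(after rot) [ -1.4   1.  138.1] norm 138.1
```

View pics/w3.png

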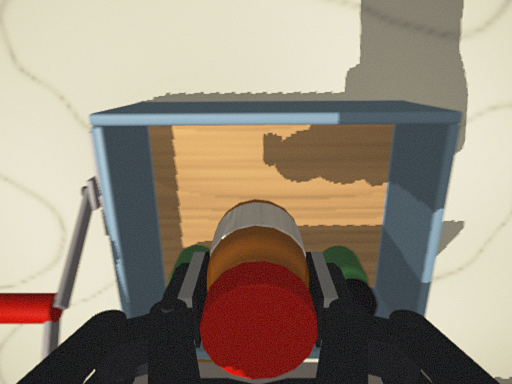

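View pics/t3.png

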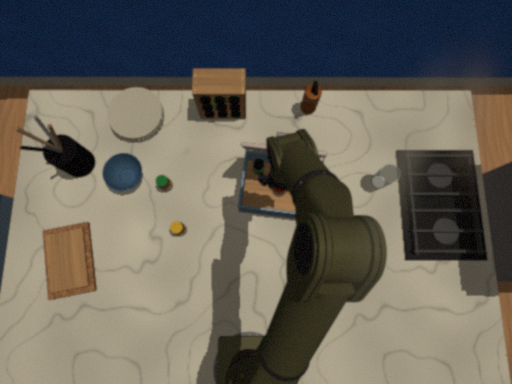

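Jar held upright over the free front part (red cap at (258,320) in the wrist view), black-capped jars further back. Lower.

Request:
drive_tool(rot=[[0,0,0],[0,0,0],[0,0,0],[0,0,0],[0,0,0],[0,0,0],[0,0,0],[0,0,0],[0,0,0]], linear=[[0,1,20],[0,0,25],[0,0,25],[0,0,25],[0,0,18],[0,0,12],[0,0,6],[0,0,3],[0,0,0]], fingers=[40,40,40,40,40,40,40,40,40])

```text
time: 19.32
ee_pos: [0.5662, -0.0855, 0.0489]
eef_rot: [0.0, 0.059, 0.998, 0.0]
contact_force: [0.2, 0.2, -1.6]
finger_gap: 0.0435
```

Request:
drive_tool(rot=[[0,0,0],[0,0,0],[0,0,0]], linear=[[0,0,1.5],[0,0,1],[0,0,0]], fingers=[40,40,40])

```text
time: 19.57
ee_pos: [0.5663, -0.0863, 0.0468]
eef_rot: [0.001, 0.059, 0.998, 0.0]
contact_force: [-0.6, -0.6, -1.7]
finger_gap: 0.0435
```

Request:
drive_tool(rot=[[0,0,0],[0,0,0],[0,0,0]], linear=[[0,0,1],[0,0,1],[0,0,0]], fingers=[40,40,40])

```text
time: 19.82
ee_pos: [0.5658, -0.0863, 0.0441]
eef_rot: [-0.0, 0.059, 0.998, 0.0]
contact_force: [-0.6, -0.7, -2.0]
finger_gap: 0.0435
```

Request:
drive_tool(rot=[[0,0,0],[0,0,0],[0,0,0]], linear=[[0,0,0.7],[0,0,0.7],[0,0,0]], fingers=[40,40,40])

```text
time: 20.07
ee_pos: [0.5659, -0.0863, 0.043]
eef_rot: [0.0, 0.059, 0.998, -0.0]
contact_force: [-0.1, -0.2, 1.7]
finger_gap: 0.0433
```

Touchdown. Release and rise.

Request:
drive_tool(rot=[[0,0,0],[0,0,0],[0,0,0],[0,0,0],[0,0,0],[0,0,0],[0,0,0],[0,0,0],[0,0,0],[0,0,0],[0,0,0],[0,0,0]], linear=[[0,0,0],[0,0,0],[0,0,0],[0,0,0],[0,0,-10],[0,0,-20],[0,0,-30],[0,0,-35],[0,0,-35],[0,0,-35],[0,0,-35],[0,0,0]], fingers=[47,52,62,72,72,72,72,72,72,72,72,72])

```text
time: 21.07
ee_pos: [0.57, -0.0859, 0.2504]
eef_rot: [0.007, 0.059, 0.998, 0.0]
contact_force: [0.6, -0.8, 0.4]
finger_gap: 0.0719
```

```bash
python3 kn.py w4 wrist; python3 -c "
from h import *
c,p,d=pickle.load(open('pics/w4.pkl','rb'));P=cloud(c,d)
Q=toch(P.reshape(-1,3)) if 0 else (P-ORG)
X=(Q@CX)*1000;Y=(Q@CY)*1000;Z=P[...,2]*1000
k=(d>0)&(abs(Y)<60)&(X<0)&(X>-80)&(Z>75)&(Z<100)
print('jar',k.sum(),np.median(X[k]),X[k].min(),X[k].max(),Y[k].min(),Y[k].max(),np.median(Z[k]))
plan(ch(-38,0,45),goal())"; python3 kn.py s21
```

```text
jar 1651 -41.5718180736977 -60.703581420373794 -19.163730287859263 -19.313901006067432 20.935140296280267 87.38348731530006
t 21.12 ch [-37.1   2.7 247.3] F [-0.5 -0.1 -1.2] gap 72.2
rot [0.04 0.52 0.32] lin(after rot) [  0.9  -2.7 202.3] norm 202.4
red [173.4 199.2] 44 chest@y-157 [  15.7 -157.   161.3] depth med [  14.3 -157.8  158.6] ext [   7. -172.  152.] [  20. -146.  164.]
```

View pics/w4.png

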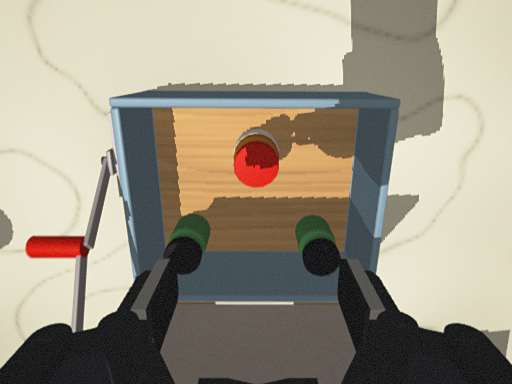

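Wrist view: red jar upright at (257,160) in the front part, black caps at (185,255) and (320,257), red pin at (57,247), foot of the stay near (110,160). Measure the knuckle in this view.

```bash
python3 -c "
from h import *
c,p,d=pickle.load(open('pics/w4.pkl','rb'));P=cloud(c,d);hsv=cv2.cvtColor(p,cv2.COLOR_RGB2HSV)
Q=P-ORG;X=(Q@CX)*1000;Y=(Q@CY)*1000;Z=P[...,2]*1000
k=((hsv[...,0]<6)|(hsv[...,0]>174))&(hsv[...,1]>170)&(d>0);k[:,100:]=0
k=cv2.erode(k.astype(np.uint8),np.ones((3,3)))>0
print(k.sum(),[np.percentile(a[k],[2,50,98]).round(1) for a in(X,Y,Z)])
b=Z[k]>np.percentile(Z[k],85);print('top ridge',X[k][b].mean(),Z[k][b].mean())
for u,v in[(108,160),(110,165),(100,190),(95,215),(82,290),(80,320)]: print(u,v,X[v,u].round(1),Y[v,u].round(1),Z[v,u].round(1))
print(-c[1].T@c[2],toch(-c[1].T@c[2]))
"
```

```text
904 [array([-0.7,  3.8, 10.3]), array([-170.3, -150.8, -131.8]), array([152.3, 158.8, 161.4])]
top ridge 7.096666374695913 160.9247317868979
108 160 -49.3 -125.9 102.2
110 165 -44.9 -124.6 102.6
100 190 -28.5 -127.9 120.9
95 215 -12.6 -127.8 136.0
82 290 37.3 -132.4 165.9
80 320 56.9 -132.3 176.2
[ 0.48309542 -0.07625319  0.39127269] [-122.87835017    1.87322511  391.27269022]
```

Request:
drive_tool(rot=[[0,-7,0],[0,-7,0],[0,-7,0],[0,-7,0],[0,-7,0],[0,0,0],[0,0,0],[0,0,0]], linear=[[0,-25,0],[0,-25,0],[0,-25,0],[0,-25,0],[0,-25,0],[0,-25,0],[0,-11,0],[0,0,0]], fingers=[60,40,20,0,0,0,0,0])

```text
time: 21.83
ee_pos: [0.5414, -0.2174, 0.2332]
eef_rot: [0.203, 0.06, 0.977, -0.016]
contact_force: [0.2, -0.6, -0.2]
finger_gap: 0.0002
```

```bash
python3 -c "
from h import *
dv=np.array([np.sin(.611),0,-np.cos(.611)])
q=np.array([7,-158,152])-39*dv
plan(ch(*q),goal(tilt=.611));print(np.round(bot.observe()['joint_positions'],2))"
```

```text
t 21.83 ch [ -47.6 -131.   233.2] F [ 0.2 -0.6 -0.2] gap 0.2
rot [ -0.36 -11.55   0.17] lin(after rot) [  1.9 -27.   58.9] norm 64.8
[ 0.6   0.54 -0.39  2.08  0.71  0.19  1.08]
```

```bash
python3 -c "
from h import *
o,p,C=st();print((C.T@np.array([CX,CY,[0,0,1]]).T).round(3))
plan(ch(-13.6,-157,178.6))"
```

```text
[[-0.917 -0.002 -0.398]
 [ 0.001  1.    -0.007]
 [ 0.398 -0.007 -0.917]]
t 21.83 ch [ -47.6 -131.   233.2] F [ 0.2 -0.6 -0.2] gap 0.2
rot [0. 0. 0.] lin(after rot) [ -9.4 -25.6  63.8] norm 69.4
```

Request:
drive_tool(rot=[[0,0,0],[0,0,0],[0,0,0],[0,0,0],[0,0,0]], linear=[[-2,-9,16],[-2,-9,16],[-2,-7,16],[-3,0,15],[0,0,0]], fingers=[0,0,0,0,0])

```text
time: 22.25
ee_pos: [0.5742, -0.2414, 0.1781]
eef_rot: [0.203, 0.057, 0.977, -0.014]
contact_force: [-0.2, 1.0, 0.3]
finger_gap: -0.0003
```

```bash
python3 -c "
from h import *
o,p,C=st();print(C[:,2]@CX, np.round(o['joint_positions'],2))
plan(ch(-13.6,-157,178.6))
plan(ch(3.4,-157,160.3))"
```

```text
0.39830957015868734 [ 0.54  0.66 -0.27  2.03  0.77  0.1   1.06]
t 22.25 ch [ -12.1 -150.7  178.1] F [-0.2  1.   0.3] gap -0.3
rot [0. 0. 0.] lin(after rot) [ 1.2 -6.3 -1. ] norm 6.5
t 22.25 ch [ -12.1 -150.7  178.1] F [-0.2  1.   0.3] gap -0.3
rot [0. 0. 0.] lin(after rot) [-7.1 -6.3 22.5] norm 24.4
```

Request:
drive_tool(rot=[[0,6,0],[0,6,0],[0,0,0],[0,0,0]], linear=[[0,-3,0],[0,-3,0],[0,0,0],[0,0,0]], fingers=[0,0,0,0])

```text
time: 22.58
ee_pos: [0.5757, -0.2474, 0.1791]
eef_rot: [0.129, 0.058, 0.99, -0.012]
contact_force: [-0.2, 0.4, -0.1]
finger_gap: 0.0001
```

```bash
python3 -c "
from h import *
o,p,C=st();print(C[:,2]@CX, np.round(o['joint_positions'],2))
zt=np.array([C[:,2]@CX,0,C[:,2][2]])
M=C.T@np.array([CX,CY,[0,0,1]]).T
th=np.radians(43.5)
f=np.array([-51,-157,97.])
def cen(a): return f+80*np.array([np.cos(a),0,np.sin(a)])
print(cen(th))
plan(ch(*(cen(th)-9*zt)))
A=[th-s/80 for s in range(0,45,3)]
T=[cen(a)-9*zt for a in A]
for a,b in zip(T,T[1:]): print((M@(b-a)).round(1).tolist(),b.round(1))
"
```

```text
0.2565980933490992 [ 0.67  0.71 -0.52  1.86  0.7   0.46  1.15]
[   7.02994968 -157.          152.06836606]
t 22.58 ch [  -9.8 -156.5  179.1] F [-0.2  0.4 -0.1] gap 0.1
rot [0. 0. 0.] lin(after rot) [-9.3 -0.4 21.5] norm 23.4
[-1.4, 0.0, 2.7] [   6.7 -157.   158.6]
[-1.3, 0.0, 2.7] [   8.7 -157.   156.3]
[-1.2, 0.0, 2.8] [  10.5 -157.   153.9]
[-1.1, 0.0, 2.8] [  12.3 -157.   151.5]
[-1.0, 0.0, 2.8] [  14. -157.  149.]
[-0.9, 0.0, 2.9] [  15.5 -157.   146.4]
[-0.8, 0.0, 2.9] [  17.  -157.   143.8]
[-0.7, 0.0, 2.9] [  18.4 -157.   141.2]
[-0.5, 0.0, 3.0] [  19.7 -157.   138.4]
[-0.4, 0.0, 3.0] [  20.9 -157.   135.7]
[-0.3, 0.0, 3.0] [  21.9 -157.   132.9]
[-0.2, 0.0, 3.0] [  22.9 -157.   130. ]
[-0.1, 0.0, 3.0] [  23.8 -157.   127.2]
[0.0, 0.0, 3.0] [  24.5 -157.   124.3]
```

Tilt now 15°, joint 6 well within range. Approach to contact.

Request:
drive_tool(rot=[[0,0,0],[0,0,0],[0,0,0],[0,0,0]], linear=[[-4,0,8],[-3,0,7],[-2,0,4],[0,0,0]], fingers=[0,0,0,0])

```text
time: 22.92
ee_pos: [0.5875, -0.2498, 0.1612]
eef_rot: [0.126, 0.058, 0.99, -0.013]
contact_force: [-0.7, -0.2, -0.5]
finger_gap: -0.0
```

```bash
python3 -c "
from h import *
plan(ch(4.7,-157,160.8))"; python3 kn.py s22; python3 -c "
from h import *
p=cv2.imread('pics/s22.png')
x=p[120:270,110:270];cv2.imwrite('pics/s22c.png',cv2.resize(x,None,fx=4,fy=4,interpolation=3))"
```

```text
t 22.92 ch [   2.2 -157.5  161.2] F [-0.7 -0.2 -0.5] gap -0.0
rot [0. 0. 0.] lin(after rot) [-2.3  0.4  1. ] norm 2.6
red [173.2 199.3] 41 chest@y-157 [  17.2 -157.   162.3] depth med [  14.6 -158.7  159.6] ext [   8. -172.  150.] [  20. -146.  166.]
```

View pics/s22c.png

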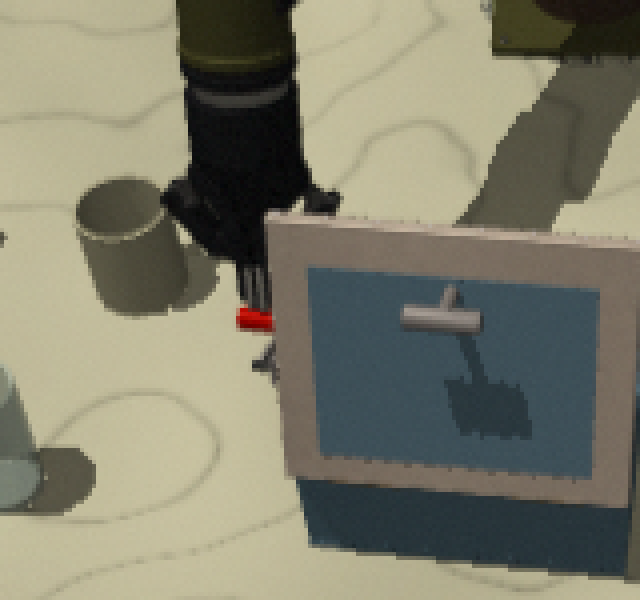

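Fingertips stand right at the pin (crop (255,305)). Push along the arc.

Request:
drive_tool(rot=[[0,0,0],[0,0,0],[0,0,0],[0,0,0],[0,0,0]], linear=[[-2.3,0,1.5],[-1.4,0,2.7],[-1.3,0,2.7],[-1.2,0,2.8],[0,0,0]], fingers=[0,0,0,0,0])

```text
time: 23.38
ee_pos: [0.5977, -0.2515, 0.1552]
eef_rot: [0.128, 0.058, 0.99, -0.013]
contact_force: [1.9, -0.9, 2.5]
finger_gap: -0.0
```

```bash
python3 -c "
from h import *
plan(ch(10.5,-157,153.9))"; python3 kn.py s23
```

```text
t 23.38 ch [  12.5 -157.9  155.2] F [ 1.9 -0.9  2.5] gap -0.0
rot [0. 0. 0.] lin(after rot) [2.3 0.9 0.7] norm 2.6
red [172.9 202.5] 33 chest@y-157 [  24.6 -157.   157. ] depth med [  21.6 -159.1  152.8] ext [  14. -171.  145.] [  24. -146.  163.]
```

Request:
drive_tool(rot=[[0,0,0],[0,0,0],[0,0,0],[0,0,0]], linear=[[-1.1,0,2.8],[-1.0,0,2.8],[-0.9,0,2.9],[0,0,0]], fingers=[0,0,0,0])

```text
time: 23.77
ee_pos: [0.6013, -0.2521, 0.1468]
eef_rot: [0.127, 0.058, 0.99, -0.013]
contact_force: [2.0, -0.4, 2.9]
finger_gap: 0.0001
```

```bash
python3 -c "
from h import *
plan(ch(15.5,-157,146.4))"; python3 kn.py s24
```

```text
t 23.77 ch [  16.1 -158.1  146.8] F [ 2.  -0.4  2.9] gap 0.1
rot [0. 0. 0.] lin(after rot) [0.7 1.1 0.2] norm 1.3
red [172.8 205.6] 34 chest@y-157 [  29.9 -157.   149.4] depth med [  26.  -159.2  144.1] ext [  19. -172.  139.] [  29. -145.  153.]
```

Knuckle followed ~18 mm at 3.5 N. About 10 mm more.

Request:
drive_tool(rot=[[0,0,0],[0,0,0],[0,0,0],[0,0,0]], linear=[[-0.8,0,2.9],[-0.7,0,2.9],[-0.5,0,3.0],[0,0,0]], fingers=[0,0,0,0])

```text
time: 24.15
ee_pos: [0.6053, -0.2527, 0.1387]
eef_rot: [0.126, 0.058, 0.99, -0.013]
contact_force: [1.5, -0.0, 2.9]
finger_gap: -0.0
```

```bash
python3 -c "
from h import *
plan(ch(19.7,-157,138.4))"; python3 kn.py s25
```

```text
t 24.15 ch [  20.2 -158.1  138.7] F [ 1.5 -0.   2.9] gap -0.0
rot [0. 0. 0.] lin(after rot) [0.6 1.1 0.1] norm 1.3
red [172.4 208. ] 30 chest@y-157 [  36.6 -157.   146.3] depth med [  30.1 -161.5  137.2] ext [  24. -171.  133.] [  34. -146.  145.]
```

Request:
drive_tool(rot=[[0,0,0],[0,0,0],[0,0,0]], linear=[[-0.4,0,2.5],[-0.3,0,2.5],[0,0,0]], fingers=[0,0,0])

```text
time: 24.45
ee_pos: [0.607, -0.253, 0.1341]
eef_rot: [0.126, 0.058, 0.99, -0.013]
contact_force: [0.6, -0.4, 2.2]
finger_gap: 0.0001
```

```bash
python3 -c "
from h import *
plan(ch(19.7,-157,138.4))"; python3 kn.py s26
```

```text
t 24.45 ch [  22.  -158.2  134.1] F [ 0.6 -0.4  2.2] gap 0.1
rot [0. 0. 0.] lin(after rot) [ 1.1  1.2 -4.8] norm 5.0
red [170.7 210.2] 18 chest@y-157 [  50.9 -157.   153.4] depth med [  34.  -165.   131.1] ext [  30. -171.  126.] [  38. -159.  141.]
```

Request:
drive_tool(rot=[[0,0,0],[0,0,0],[0,0,0],[0,0,0],[0,0,0]], linear=[[0.3,0,-2],[0.5,0,-3],[1,0,-5],[2,0,-6],[0,0,0]], fingers=[0,0,0,0,0])

```text
time: 24.92
ee_pos: [0.599, -0.2522, 0.1502]
eef_rot: [0.127, 0.059, 0.99, -0.013]
contact_force: [0.3, -0.3, -0.9]
finger_gap: 0.0001
```

```bash
python3 -c "
from h import *
plan(ch(19.7,-157,138.4))"; python3 kn.py s27
```

```text
t 24.92 ch [  13.9 -158.4  150.2] F [ 0.3 -0.3 -0.9] gap 0.1
rot [0. 0. 0.] lin(after rot) [-2.6  1.5 12.9] norm 13.3
red [171.7 209.5] 26 chest@y-157 [  43.6 -157.   147.8] depth med [  31.2 -164.3  132.4] ext [  23. -172.  125.] [  35. -147.  138.]
```

The knuckle stayed down (row 209.5, z≈132) with the tool free, and the lid is up. Retreat upward, clear of the lid.

Request:
drive_tool(rot=[[0,0,0],[0,0,0],[0,0,0],[0,0,0],[0,0,0],[0,0,0],[0,5,0],[0,5,0],[0,4.7,0],[0,0,0],[0,0,0]], linear=[[8,0,-23],[8,0,-23],[8,0,-22],[-9,0,-32],[-8,0,-32],[-8,0,-32],[-8,0,-30],[0,0,-20],[0,0,-10],[0,0,0],[0,0,0]], fingers=[0,0,0,0,20,40,60,80,85,85,85])

```text
time: 25.88
ee_pos: [0.5565, -0.2443, 0.3637]
eef_rot: [0.006, 0.06, 0.998, -0.006]
contact_force: [-1.3, 0.1, -0.9]
finger_gap: 0.0833
```

```bash
python3 kn.py s28; python3 -c "
from h import *
c,p,d=pickle.load(open('pics/s28.pkl','rb'));P=cloud(c,d)
print(bot.mark_of('lid_knob','scene'))
x=p[120:270,110:270,::-1];cv2.imwrite('pics/s28c.png',cv2.resize(x,None,fx=4,fy=4,interpolation=3))
Q=P-ORG;X=(Q@CX)*1000;Y=(Q@CY)*1000;Z=P[...,2]*1000
# lid plane from points
k=(d>0)&(abs(Y)<100)&(X>40)&(X<150)&(Z>120)&(Z<310)
q=np.stack([X[k],Y[k],Z[k]],1)
for _ in range(8):
    A=np.c_[q[:,1:],np.ones(len(q))];s=np.linalg.lstsq(A,q[:,0],rcond=None)[0];r=q[:,0]-A@s
    if _<7: q=q[abs(r)<max(3,2*r.std()*.7)]
print('plane',s,len(q),'theta',np.pi/2+np.arctan(s[1]))
k2=(d>0)&(X-(Y*s[0]+Z*s[1]+s[2])>25)&(X<150)&(abs(Y)<60)&(Z>200)
print('knob',k2.sum(),np.median(X[k2]),Y[k2].min(),Y[k2].max(),np.median(Z[k2]))
plan(ch(100,0,350),goal())"
```

```text
red [171.7 209.5] 26 chest@y-157 [  43.6 -157.   147.8] depth med [  31.  -164.6  133. ] ext [  23. -172.  128.] [  38. -146.  136.]
[{'at': [221.6, 198.2], 'p': 0.71}, {'at': [221.1, 234.8], 'p': 0.3}]
plane [ 2.94701793e-04 -3.30890964e-01  1.47983658e+02] 4092 theta 1.2512455130857876
knob 127 99.38028715851974 -22.0466108637289 26.768883659741256 276.6854990839305
t 25.98 ch [ -31.2 -156.5  362.7] F [-0.3 -0.3 -0.7] gap 85.1
rot [-0.72  0.54  0.24] lin(after rot) [-131.2  156.5   12.7] norm 204.6
```

View pics/s28c.png

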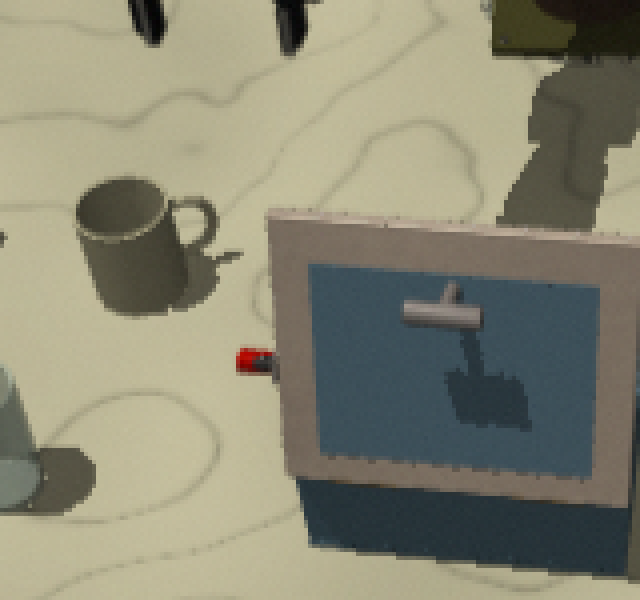

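```bash
cat > lidp.py <<'E'
from h import *
import sys
for f in sys.argv[1:]:
    c,p,d=pickle.load(open(f'pics/{f}.pkl','rb'));P=cloud(c,d)
    Q=P-ORG;X=(Q@CX)*1000;Y=(Q@CY)*1000;Z=P[...,2]*1000
    k=(d>0)&(abs(Y)<115)&(abs(Y)>60)&(X>40)&(X<150)&(Z>120)&(Z<310)
    q=np.stack([X[k],Y[k],Z[k]],1)
    for _ in range(8):
        A=np.c_[q[:,1:],np.ones(len(q))];s=np.linalg.lstsq(A,q[:,0],rcond=None)[0];r=q[:,0]-A@s
        if _<7: q=q[abs(r)<max(3,1.4*r.std())]
    k2=(d>0)&(X-(Y*s[0]+Z*s[1]+s[2])>25)&(X<150)&(abs(Y)<30)&(Z>200)&(Z<300)
    print(f,'theta',round(np.pi/2+np.arctan(s[1]),3),'x@100',round(s[1]*100+s[2],1),'knob',k2.sum(),np.median(X[k2]),Y[k2].min(),Y[k2].max(),np.median(Z[k2]))
E
python3 lidp.py s16 s17 s19 s20 s21 s22 s24 s25 s27 s28
```

```text
s16 theta 1.3 x@100 114.2 knob 184 110.28041560209272 -29.34240638722441 29.545472757381567 277.5379600039357
s17 theta 1.301 x@100 114.0 knob 185 110.63204391912184 -28.644167795614415 29.828533087291937 277.61672361032606
s19 theta 1.275 x@100 114.2 knob 193 105.7924171866999 -29.025865956042125 29.91862597237895 277.2480372371483
s20 theta 1.273 x@100 114.4 knob 135 102.95427196060754 -22.8331339520847 26.775875574088026 276.6833968517583
s21 theta 1.273 x@100 114.4 knob 131 103.26165738469936 -22.983969340680655 27.040190448641727 276.6469872728553
s22 theta 1.273 x@100 114.4 knob 133 103.21359977337544 -22.734037893664492 27.18723849748813 276.81731923640564
s24 theta 1.303 x@100 114.2 knob 130 109.00160947349846 -22.496191094104653 26.663582784206675 277.34678934025146
s25 theta 1.278 x@100 114.3 knob 129 104.55248621117458 -22.49844416396938 26.79864408923353 276.9249435474504
s27 theta 1.253 x@100 114.4 knob 129 99.45520090994285 -22.361352701129007 26.647515354547952 277.0959828542236
s28 theta 1.252 x@100 114.4 knob 128 99.24810565910491 -22.0466108637289 26.768883659741256 276.6752395771978
```

Plane fits: stop 1.30, locked 1.273, now broken at 1.252 rad, lid holding. Go above the knob.

Request:
drive_tool(rot=[[-0.7,0.5,0.2],[0,0,0],[0,0,0],[0,0,0],[0,0,0],[0,0,0],[0,0,0],[0,0,0]], linear=[[-21,27,0],[-21,27,0],[-21,27,0],[-21,27,4],[-21,27,5],[-21,24,5],[0,0,0],[0,0,0]], fingers=[85,85,85,85,85,85,85,85])

```text
time: 26.65
ee_pos: [0.6997, -0.1003, 0.348]
eef_rot: [-0.0, 0.06, 0.998, 0.0]
contact_force: [0.1, -1.4, -0.0]
finger_gap: 0.0852
```

```bash
python3 -c "
from h import *
c,p,d=snap('wrist','w5');P=cloud(c,d)
Q=P-ORG;X=(Q@CX)*1000;Y=(Q@CY)*1000;Z=P[...,2]*1000
print(bot.mark_of('lid_knob','wrist')[:2],proj(c,ch(95,2,271.5)))
k=(d>0)&(X>78)&(X<125)&(abs(Y)<45)&(Z>255)&(Z<300)
print(k.sum(),np.percentile(X[k],[2,50,98]),np.percentile(Y[k],[2,50,98]),np.percentile(Z[k],[2,50,98]))
plan(ch(95,2.4,250),goal())"
```

```text
[{'at': [250.5, 205.2], 'p': 0.64}] [254.61652692 208.27095084]
1906 [ 79.87650138  90.57809866 100.34552864] [-23.9080892   -0.40440464  23.25090138] [269.24338031 277.50363915 279.85367944]
t 26.75 ch [ 95.    1.2 349.4] F [-0.8 -0.5 -0.1] gap 85.0
rot [-0.11  0.05 -0.03] lin(after rot) [ 0.   1.2 99.4] norm 99.5
```

View pics/w5.png

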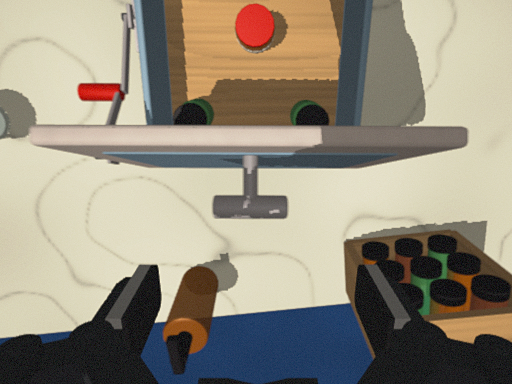

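Wrist view: bar at (250,206), between the fingers, lid edge at row 135, red cap and black caps still standing in the chest, knuckle folded at (100,92). Descend and grip.

Request:
drive_tool(rot=[[0,0,0],[0,0,0],[0,0,0],[0,0,0],[0,0,0],[0,0,0],[0,0,0],[0,0,0],[0,0,0],[0,0,0],[0,0,0]], linear=[[1,-1,25],[0,0,25],[0,0,25],[0,0,15],[0,0,7],[0,0,0],[0,0,0],[0,0,0],[0,0,0],[0,0,0],[0,0,0]], fingers=[85,85,85,85,85,85,75,65,57,53,50])

```text
time: 27.67
ee_pos: [0.6998, -0.1046, 0.2544]
eef_rot: [0.002, 0.062, 0.998, -0.001]
contact_force: [0.3, -3.3, 2.4]
finger_gap: 0.0499
```

Request:
drive_tool(rot=[[0,0,0],[0,0,0],[0,0,0],[0,0,0]], linear=[[0,0,0],[0,0,0],[0,0,0],[0,0,0]], fingers=[45,40,40,40])

```text
time: 28.0
ee_pos: [0.7, -0.1047, 0.2547]
eef_rot: [0.002, 0.062, 0.998, -0.001]
contact_force: [-0.2, -4.0, 5.0]
finger_gap: 0.0486
```

```bash
python3 lid.py; python3 kn.py s29; python3 lidp.py s29; python3 arc.py 1.25 1.0 10; python3 arc.py 1.0 0.1 20|sed 's/np.float64//g'
```

```text
ch [ 95.9   0.5 254.7] th 1.264 rad 174.8 (171.8) F [-0.2 -4.   5. ] t 28.0
Ftan 0.5
red [171.8 209.4] 26 chest@y-157 [  42.5 -157.   146.9] depth med [  31.3 -163.3  133.3] ext [  24. -172.  124.] [720. 159. 987.]
s29 theta 1.253 x@100 114.5 knob 188 101.5514099181223 -28.924945584163233 29.37872461475991 277.59406554471593
[[np.float64(4.3), 0, np.float64(0.2)], [np.float64(4.3), 0, np.float64(0.3)], [np.float64(4.3), 0, np.float64(0.4)], [np.float64(4.3), 0, np.float64(0.5)], [np.float64(4.2), 0, np.float64(0.6)], [np.float64(4.2), 0, np.float64(0.7)], [np.float64(4.2), 0, np.float64(0.9)], [np.float64(4.2), 0, np.float64(1.0)], [np.float64(4.2), 0, np.float64(1.1)], [np.float64(4.1), 0, np.float64(1.2)]]
[[(7.4), 0, (2.4)], [(7.2), 0, (2.7)], [(7.1), 0, (3.0)], [(7.0), 0, (3.3)], [(6.8), 0, (3.6)], [(6.7), 0, (3.9)], [(6.5), 0, (4.2)], [(6.3), 0, (4.5)], [(6.1), 0, (4.8)], [(5.8), 0, (5.1)], [(5.6), 0, (5.3)], [(5.4), 0, (5.6)], [(5.1), 0, (5.8)], [(4.8), 0, (6.0)], [(4.6), 0, (6.2)], [(4.3), 0, (6.4)], [(4.0), 0, (6.6)], [(3.7), 0, (6.8)], [(3.4), 0, (7.0)], [(3.1), 0, (7.1)]]
```

Gripped (48.6 mm). Lower along the arc, first to 1.0 rad.

Request:
drive_tool(rot=[[0,0,0],[0,0,0],[0,0,0],[0,0,0],[0,0,0],[0,0,0],[0,0,0],[0,0,0],[0,0,0],[0,0,0],[0,0,0]], linear=[[4.3,0,0.2],[4.3,0,0.3],[4.3,0,0.4],[4.3,0,0.5],[4.2,0,0.6],[4.2,0,0.7],[4.2,0,0.9],[4.2,0,1.0],[4.2,0,1.1],[4.1,0,1.2],[0,0,0]], fingers=[40,40,40,40,40,40,40,40,40,40,40])

```text
time: 28.97
ee_pos: [0.6581, -0.0995, 0.2483]
eef_rot: [0.003, 0.062, 0.998, -0.001]
contact_force: [-2.2, -4.4, 10.3]
finger_gap: 0.0488
```

```bash
python3 lid.py 17; python3 kn.py s30; python3 lidp.py s30
```

```text
ch [ 53.7   0.5 248.3] th 1.015 rad 171.7 (171.8) F [-2.2 -4.4 10.3] t 28.9667
Ftan 1.2
red [175.  216.2] 55 chest@y-157 [  32.6 -157.   104.2] depth med [  38.9 -154.4  110.6] ext [  29. -171.  104.] [720. 159. 987.]
s30 theta 1.025 x@100 115.2 knob 180 61.546006542631744 -29.938732233872138 29.898342503970138 271.8767255325382
```

Request:
drive_tool(rot=[[0,0,0],[0,0,0],[0,0,0],[0,0,0],[0,0,0],[0,0,0],[0,0,0],[0,0,0],[0,0,0],[0,0,0],[0,0,0]], linear=[[7.4,0,2.2],[7.2,0,2.5],[7.1,0,2.9],[7.0,0,3.2],[6.8,0,3.6],[6.7,0,3.9],[6.5,0,4.2],[6.3,0,4.5],[6.1,0,4.8],[5.8,0,5.1],[0,0,0]], fingers=[40,40,40,40,40,40,40,40,40,40,40])

```text
time: 29.93
ee_pos: [0.5876, -0.0907, 0.2087]
eef_rot: [-0.002, 0.062, 0.998, -0.001]
contact_force: [-6.3, -3.1, 3.6]
finger_gap: 0.0485
```

```bash
python3 lid.py 17; python3 arc.py 0.56 0.1 14|sed 's/np.float64//g'
```

```text
ch [-17.4   0.4 208.7] th 0.537 rad 172.0 (171.8) F [-6.3 -3.1  3.6] t 29.9333
Ftan -1.8
[[(4.2), 0, (3.8)], [(4.0), 0, (4.0)], [(3.9), 0, (4.1)], [(3.8), 0, (4.2)], [(3.6), 0, (4.3)], [(3.5), 0, (4.5)], [(3.3), 0, (4.6)], [(3.2), 0, (4.7)], [(3.0), 0, (4.8)], [(2.9), 0, (4.9)], [(2.7), 0, (5.0)], [(2.5), 0, (5.0)], [(2.4), 0, (5.1)], [(2.2), 0, (5.2)]]
```

Request:
drive_tool(rot=[[0,0,0],[0,0,0],[0,0,0],[0,0,0],[0,0,0],[0,0,0],[0,0,0],[0,0,0],[0,0,0],[0,0,0],[0,0,0],[0,0,0],[0,0,0]], linear=[[4.2,0,3.8],[4.0,0,4.0],[3.9,0,4.1],[3.8,0,4.2],[3.6,0,4.3],[3.5,0,4.5],[3.3,0,4.6],[3.2,0,4.7],[3.0,0,4.8],[2.9,0,4.9],[2.7,0,5.0],[2.5,0,5.0],[0,0,0]], fingers=[40,40,40,40,40,40,40,40,40,40,40,40,40])

```text
time: 31.02
ee_pos: [0.5473, -0.0857, 0.1539]
eef_rot: [-0.002, 0.062, 0.998, -0.001]
contact_force: [-5.0, -2.5, 0.2]
finger_gap: 0.0487
```

```bash
python3 lid.py 17; python3 arc.py 0.15 0 14|sed 's/np.float64//g'
```

```text
ch [-57.9   0.4 153.9] th 0.139 rad 173.1 (171.8) F [-5.  -2.5  0.2] t 31.0167
Ftan -1.7
[[(0.8), 0, (1.7)], [(0.7), 0, (1.7)], [(0.7), 0, (1.7)], [(0.7), 0, (1.7)], [(0.7), 0, (1.7)], [(0.7), 0, (1.7)], [(0.7), 0, (1.7)], [(0.6), 0, (1.7)], [(0.6), 0, (1.7)], [(0.6), 0, (1.7)], [(0.6), 0, (1.7)], [(0.6), 0, (1.8)], [(0.5), 0, (1.8)], [(0.5), 0, (1.8)]]
```

Request:
drive_tool(rot=[[0,0,0],[0,0,0],[0,0,0],[0,0,0],[0,0,0],[0,0,0],[0,0,0],[0,0,0],[0,0,0],[0,0,0],[0,0,0]], linear=[[0.8,0,2],[0.8,0,2],[0.8,0,2],[0.7,0,2],[0.7,0,2],[0.7,0,2],[0.6,0,2],[0.6,0,2],[0.5,0,2],[0.5,0,1.5],[0,0,0]], fingers=[40,40,40,40,40,40,40,40,40,40,40])

```text
time: 31.93
ee_pos: [0.5399, -0.0848, 0.1347]
eef_rot: [-0.003, 0.062, 0.998, -0.001]
contact_force: [-8.2, -1.7, 0.0]
finger_gap: 0.0488
```

```bash
python3 lid.py 17
```

```text
ch [-65.5   0.4 134.7] th 0.02 rad 173.4 (171.8) F [-8.2 -1.7  0. ] t 31.9333
Ftan -2.3
```

Request:
drive_tool(rot=[[0,0,0],[0,0,0],[0,0,0]], linear=[[0.3,0,1],[0.3,0,1],[0,0,0]], fingers=[40,40,40])

```text
time: 32.18
ee_pos: [0.5393, -0.0848, 0.1328]
eef_rot: [-0.003, 0.062, 0.998, -0.001]
contact_force: [-8.3, -1.7, 1.7]
finger_gap: 0.0487
```

```bash
python3 lid.py 17
```

```text
ch [-66.1   0.4 132.8] th 0.008 rad 173.4 (171.8) F [-8.3 -1.7  1.7] t 32.1833
Ftan -0.7
```

Request:
drive_tool(rot=[[0,0,0],[0,0,0],[0,0,0]], linear=[[0.6,0,0.8],[0.6,0,0.8],[0,0,0]], fingers=[40,40,40])

```text
time: 32.43
ee_pos: [0.5388, -0.0847, 0.1314]
eef_rot: [-0.002, 0.062, 0.998, -0.001]
contact_force: [-6.8, -2.9, 2.4]
finger_gap: 0.0486
```

Request:
drive_tool(rot=[[0,0,0],[0,0,0],[0,0,0]], linear=[[0.3,0,0.8],[0.3,0,0.8],[0,0,0]], fingers=[40,40,40])

```text
time: 32.68
ee_pos: [0.5384, -0.0846, 0.1298]
eef_rot: [-0.002, 0.062, 0.998, -0.001]
contact_force: [-6.7, -1.6, 1.3]
finger_gap: 0.0485
```

```bash
python3 lid.py 17; python3 -c "
from h import *
c,p,d=snap('scene','s31');P=cloud(c,d)
Q=P-ORG;X=(Q@CX)*1000;Y=(Q@CY)*1000;Z=P[...,2]*1000
k=(d>0)&(abs(Y)<110)&(X<95)&(X>-100)&(Z>100)&(Z<125)
A=np.c_[X[k],Y[k],np.ones(k.sum())];s=np.linalg.lstsq(A,Z[k],rcond=None)[0];print(s)
c,p,d=pickle.load(open('pics/scene0.pkl','rb'));P=cloud(c,d)
Q=P-ORG;X=(Q@CX)*1000;Y=(Q@CY)*1000;Z=P[...,2]*1000
k=(d>0)&(abs(Y)<110)&(X<95)&(X>-100)&(Z>100)&(Z<125)
A=np.c_[X[k],Y[k],np.ones(k.sum())];s=np.linalg.lstsq(A,Z[k],rcond=None)[0];print(s)
"
```

```text
ch [-67.    0.4 129.8] th -0.01 rad 173.5 (171.8) F [-6.7 -1.6  1.3] t 32.6833
Ftan -0.5
[-2.08828398e-02  8.10262825e-05  1.14993161e+02]
[6.60607178e-04 7.56350447e-04 1.12827572e+02]
```

Lid slope still 0.021 rad: ~3.5 mm left.

Request:
drive_tool(rot=[[0,0,0],[0,0,0],[0,0,0],[0,0,0]], linear=[[0.3,0,0.9],[0.3,0,0.9],[0.3,0,0.9],[0,0,0]], fingers=[40,40,40,40])

```text
time: 33.07
ee_pos: [0.5376, -0.0845, 0.1271]
eef_rot: [-0.002, 0.062, 0.998, -0.001]
contact_force: [-6.0, -2.4, 1.9]
finger_gap: 0.0486
```

Request:
drive_tool(rot=[[0,0,0],[0,0,0],[0,0,0]], linear=[[0.2,0,0.7],[0.2,0,0.7],[0,0,0]], fingers=[40,40,40])

```text
time: 33.32
ee_pos: [0.5373, -0.0845, 0.1262]
eef_rot: [-0.002, 0.062, 0.998, -0.001]
contact_force: [-6.6, -2.5, 4.3]
finger_gap: 0.0486
```

```bash
cat > flat.py <<'E'
from h import *
import sys
c,p,d=snap('scene',sys.argv[1]);P=cloud(c,d)
Q=P-ORG;X=(Q@CX)*1000;Y=(Q@CY)*1000;Z=P[...,2]*1000
k=(d>0)&(abs(Y)<110)&(X<95)&(X>-100)&(Z>100)&(Z<125)
A=np.c_[X[k],Y[k],np.ones(k.sum())];print(np.linalg.lstsq(A,Z[k],rcond=None)[0])
E
python3 lid.py 17; python3 flat.py s32
```

```text
ch [-68.    0.4 126.2] th -0.032 rad 173.5 (171.8) F [-6.6 -2.5  4.3] t 33.3167
Ftan 2.6
[-1.96701043e-04  8.01533975e-04  1.12884115e+02]
```

Lid flat (slope ≈0) and force rising at contact. A touch more, then release and rise.

Request:
drive_tool(rot=[[0,0,0],[0,0,0],[0,0,0],[0,0,0],[0,0,0],[0,0,0],[0,0,0],[0,0,0],[0,0,0],[0,0,0],[0,0,0],[0,0,0],[0,0,0]], linear=[[0,0,0.5],[0,0,0],[0,0,0],[0,0,0],[0,0,0],[0,0,0],[0,0,0],[0,0,-15],[0,0,-25],[0,0,-35],[0,0,-35],[0,0,-20],[0,0,0]], fingers=[40,40,55,70,80,85,85,85,85,85,85,85,85])

```text
time: 34.45
ee_pos: [0.5434, -0.0827, 0.2605]
eef_rot: [0.006, 0.062, 0.998, 0.0]
contact_force: [0.0, -0.4, -0.9]
finger_gap: 0.085
```

```bash
python3 flat.py s33; python3 -c "
from h import *
snap('top','t33')
plan(ch(0,0,0))
c,p,d=pickle.load(open('pics/s33.pkl','rb'));P=cloud(c,d)
for cx in((.614,.2987),(.455,.2424)):
    k=(d>0)&(np.hypot(P[...,0]-cx[0],P[...,1]-cx[1])<.05)&(P[...,2]>.065)&(P[...,2]<.1)
    Q=P[k];print(cv2.minEnclosingCircle((Q[:,:2]*1000).astype(np.float32)))
"
```

```text
[-7.96108233e-04  2.53564722e-04  1.12845349e+02]
t 34.55 ch [-64.8   1.8 256.4] F [ 0.7 -0.3 -0.4] gap 85.0
rot [0. 0. 0.] lin(after rot) [-63.9  -1.8 256.6] norm 264.5
((617.8162231445312, 299.3926696777344), 22.3702335357666)
((459.0684814453125, 243.48272705078125), 23.127851486206055)
```

View pics/s33.png

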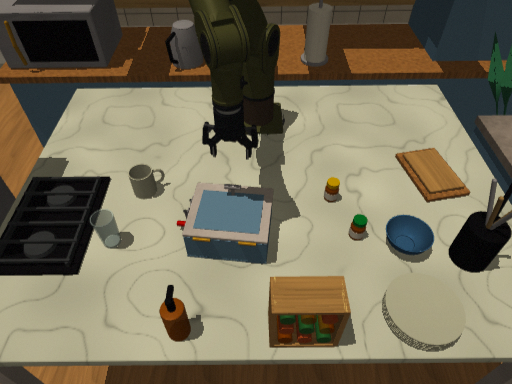

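The scene view shows the lid shut at (230,210), the gripper clear above it at (230,140), the knuckle folded at (180,224), and the other items where they were. I'm handing in.

```bash
python3 -c "
from bench import bot
print(bot.sign_off())"
```

```text
the job is handed in; nothing more can be done
None
```

The whole sequence was carried out in the order asked, and the job was handed in at about 35 s of the 72 s allowed.

- **Opening:** I raised the lid by its knob to the stop at about 1.30 rad, with about 8 N at the knob. The stay went past straight, and the lid rested locked at about 1.27 rad.
- **Jar:** I stood the red-capped jar in the free front part, about 40 mm in front of the chest's middle. The cap top read 87 mm, which is right for a jar standing upright on the chest floor.
- **Breaking the stay:** I pushed the knuckle down and back about 32 mm with about 3.5 N. It stayed broken, with the lid up at about 1.25 rad.
- **Closing:** I took the knob again and lowered the lid slowly until it was shut. It read flat (slope under 0.001 rad, height 112.8 mm, both as at the start). The gripper is clear above the lid.

**Checks that disagreed:**
- The lid angle worked out from the tool's position read about 0.06 rad higher than the camera's near the stop, and about 0.03 rad low near shut. I took the camera values, because the bar seems to have shifted between the fingers.
- The tool could not tilt the full 35 degrees for the push without joint 6 nearing its limit. I pushed with about 15 degrees of tilt, along the knuckle's arc.

**Checked less closely:** The green and yellow jars measured within about 2 mm of where they started, which is camera error. The mug, bowl and tumbler I only checked by eye. I did not measure the stay's foot for slip, but the pull there stayed well under the 20 N at which it slips. With the lid shut, the jars inside could not be seen at the end; they were last seen standing just before I took the knob again.

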